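# Put the pigment jars away in the lidded caddy

### The job

Open the wooden caddy: tip its loose lid up by the tab, with the opposite edge still resting on the rim, then lift it off and lay it flat, tab up, on the open table clear of the caddy, and let go of it. Stand every pigment jar from the open table on the right of the caddy upright inside it (the jars by the drawers at the far left stay), then put the lid back on so that it sits fully down and squarely in the mouth. Never let the lid drop, and do not disturb the other things on the table.

Things in the scene. Friction and masses are not known exactly. Their poses are not given: they have to be found in the camera images.
- caddy: open wooden box, fixed to the table, 206 x 216 mm outside (x, y) and 84 mm high, walls and floor 8 mm thick (inside 190 x 200 mm, 76 mm deep); a dark 8 mm batten, 90 mm long, runs along the outside of its +y and -y walls, 51 to 65 mm up. Origin: centre of its underside on the table; z up, its x axis points roughly away from the robot, turned up to 0.35 rad either way.
- lid: loose wooden lid of the caddy, about 0.2 kg: a plate 216 x 226 x 8 mm (x, y, z) with a tapered locating lip 10 mm deep under it (184 x 194 mm at the plate, about 5 mm less at the bottom), which sits inside the caddy's mouth with about 3 mm to spare on each side. Origin: centre of the lip's underside, z up; the plate lies 10 to 18 mm above it. Seated, its origin is 74 mm above the caddy's origin and in line with it. On the table it stands on its lip (origin at the table top).
- lid_tab (a point): point to grip on the lid's upright wooden tab: at lid [-0.090, 0, 0.040], 22 mm above the plate's top and 16 mm below the tab's top. The tab is 10 mm thick (lid x), 64 mm long (lid y), 38 mm high, and stands along the middle of the lid's -x edge, at the start the edge nearer the robot; 13 mm of plate lie outside it.
- lid_far_edge (a point): middle of the lid's edge opposite the tab, on the plate's underside: at lid [0.103, 0, 0.010]. It lies on the caddy's rim when the lid is seated; the lid is tipped about this edge.
- caddy_far_rim (a point): middle of the top of the caddy's +x wall: at caddy [0.103, 0, 0.084].
- jar_1: glass pigment jar with screw lid, about 0.1 kg, 48 mm in diameter, 58 mm high with its lid, standing upright to the robot's right of the caddy (absent in some starts). The body is a plain cylinder up to 47 mm, the screw lid above it slightly narrower. Origin: centre of its underside, z up its axis.
- jar_2: glass pigment jar with screw lid, about 0.1 kg, 51 mm in diameter, 64 mm high with its lid, standing upright to the robot's right of the caddy (absent in some starts). The body is a plain cylinder up to 52 mm, the screw lid above it slightly narrower. Origin: centre of its underside, z up its axis.
- jar_3: glass pigment jar with screw lid, about 0.1 kg, 48 mm in diameter, 64 mm high with its lid, standing upright to the robot's right of the caddy (absent in some starts). The body is a plain cylinder up to 52 mm, the screw lid above it slightly narrower. Origin: centre of its underside, z up its axis.
- jar_4: glass pigment jar with screw lid, about 0.1 kg, 51 mm in diameter, 58 mm high with its lid, standing upright to the robot's right of the caddy (absent in some starts). The body is a plain cylinder up to 47 mm, the screw lid above it slightly narrower. Origin: centre of its underside, z up its axis.
- jar_5: glass pigment jar with screw lid, about 0.1 kg, 48 mm in diameter, 64 mm high with its lid, standing upright to the robot's right of the caddy (absent in some starts). The body is a plain cylinder up to 52 mm, the screw lid above it slightly narrower. Origin: centre of its underside, z up its axis.
- jar_6: glass pigment jar with screw lid, about 0.1 kg, 51 mm in diameter, 64 mm high with its lid, standing upright to the robot's right of the caddy (absent in some starts). The body is a plain cylinder up to 52 mm, the screw lid above it slightly narrower. Origin: centre of its underside, z up its axis.
- eraser: eraser, 21 x 45 x 13 mm, a bystander lying on the table. Origin: centre of its underside.
- masking_tape: roll of masking tape, 72 mm across, 19 mm high, a bystander lying on the table. Origin: centre of its underside.
Things that resemble listed ones, but are neither listed nor needed, are in the scene too. Leave any orange look-alike of the jar_1 alone. Leave any green look-alike of the jar_2 alone.

How it is judged (in metres and radians):
On the way, in this order (a step that is already met when the one before it is completed fails the run):
1. the lid is tipped up at its tab (over 0.15 rad) while its opposite edge still rests on the caddy's rim (angle between lid's own z axis and vertical between 0.15 and 1.2 rad and distance between lid_far_edge and caddy_far_rim below 0.025 m), for 0.1 s.
2. the lid lies flat, tab up, on the table clear of the caddy, released (height (world z) of lid below 0.006 m and angle between lid's own z axis and vertical below 0.06 rad and horizontal distance between lid and caddy above 0.2 m and contact force between the fingers and lid below 0.1 N and linear speed of lid below 0.02 m/s), for 0.2 s.
3. every jar stands upright on the caddy's floor, released (x of jar_1 in the frame of caddy between -0.095 and 0.095 m and y of jar_1 in the frame of caddy between -0.1 and 0.1 m and z of each of jar_1, jar_2, jar_3, jar_4, jar_5, jar_6 in the frame of caddy below 0.016 m and angle between each of jar_1, jar_2, jar_3, jar_4, jar_5, jar_6's own z axis and vertical below 0.15 rad and contact force between the fingers and jar_1 below 0.1 N and x of jar_2 in the frame of caddy between -0.095 and 0.095 m and y of jar_2 in the frame of caddy between -0.1 and 0.1 m and contact force between the fingers and jar_2 below 0.1 N and x of jar_3 in the frame of caddy between -0.095 and 0.095 m and y of jar_3 in the frame of caddy between -0.1 and 0.1 m and contact force between the fingers and jar_3 below 0.1 N and x of jar_4 in the frame of caddy between -0.095 and 0.095 m and y of jar_4 in the frame of caddy between -0.1 and 0.1 m and contact force between the fingers and jar_4 below 0.1 N and x of jar_5 in the frame of caddy between -0.095 and 0.095 m and y of jar_5 in the frame of caddy between -0.1 and 0.1 m and contact force between the fingers and jar_5 below 0.1 N and x of jar_6 in the frame of caddy between -0.095 and 0.095 m and y of jar_6 in the frame of caddy between -0.1 and 0.1 m and contact force between the fingers and jar_6 below 0.1 N), for 0.2 s.
4. the lid is seated on the caddy again, fully down and square, released (horizontal distance between lid and caddy below 0.007 m and z of lid in the frame of caddy below 0.077 m and angle between lid's own z axis and vertical below 0.03 rad and angle between the x axis of lid and the x axis of caddy, either way round below 0.06 rad and contact force between the fingers and lid below 0.1 N and linear speed of lid below 0.02 m/s), for 0.2 s.
At the end, for the whole second after the job is handed in: Every jar present stands upright (within 0.15 rad) on the floor inside the caddy, and the lid is seated: centred within 7 mm, not more than 3 mm above its seat, level within 0.03 rad, square within 0.06 rad, released and at rest (all of step 3 and all of step 4); the robot touches nothing.
It fails at once if the lid falls freely (over 0.8 m/s without being held) (linear speed of lid above 0.8 m/s and contact force between the fingers and lid below 0.1 N).
It fails at once if a bystander is moved more than 3 cm (distance of any of eraser, masking_tape from where it was at the start of the episode above 0.03 m).
Of jar_1, jar_2, jar_3, jar_4, jar_5, jar_6 only 4 to 6 are there at a start; the rules pass over those that are not, and their reading is None.
At some moment in a run one of jar_1, jar_2, jar_3, jar_4, jar_5, jar_6 may be knocked a few centimetres aside while the robot is not near it.
It also fails if it takes over 208 s, if anything falls off the work surface, if the arm or the gripper's body presses on something with over 40 N, if the wrist force passes 120 N, or if a joint passes its speed limit or range.

### The arm

A 6-joint arm with a two-finger parallel gripper is mounted at the origin on a cart in front of the work surface, level with it; the furniture and walls round the work are solid. World frame = base frame: x ahead of the robot, y to its left, z up, the work surface at z = 0. Lengths are in m, angles in degrees, forces in N, time in s.
With the tool pointing down it reaches from about 0.375 to 0.9 m from the base axis. Payload 3.1 kg.
Tool frame: the origin (TCP) lies at the very end of the fingers, on their centre line; the grasp point (between the pads) lies bot.grip_point_offset behind it (bot.grip_point_offset is the distance from the TCP to the grasp point, in m); z points along the fingers, y is the line along which they close (so a half turn about z gives the same grasp; the last joint's range is limited). The gripper opens to 87 mm and grips with 3 to 60 N. Pads are 19 mm wide; open, the fingers measure 117 mm over their backs; the gripper's body (75 mm by 190 mm) begins 51 mm behind the grasp point.
Start: joints at [-82.076, 30.224, 82.088, -0, 67.689, -10.227], TCP at [0.195, -0.594, 0.184] pointing down, gripper open.
Joint ranges: [-176.69, 176.69], [-43.24, 126.21], [12.49, 139.97], [-82, 262], [0, 151.66], [-163.58, 163.58]. Speed limits (degrees/s): [159.86, 159.86, 180, 180, 180, 180].

### API

Orientations are given as a 3x3 rotation matrix whose columns are the frame's x, y, z axes.
In Python, from rig import bot, viewer, ticket gives the robot as it stands.
- The arm moves only by the tool servo_tool, never from a script. Its argument "targets" is a list of rows, each an object with "offset": the shift along the tool's x, y, z in m, a list of three; "dr": the turn, a rotation vector about the tool's x, y, z in degrees, a list of three. In form: [{"offset": [x, y, z], "dr": [ax, ay, az]}, ...]. A call has 1 to 20 rows; each row is the pose to reach, as a shift and turn from the pose commanded when the call began, along the tool's axes at that moment; what a row does not reach only later rows make up. A row lasts 1/12 s, in which the tool goes at most 41.7 mm and 7.16 degrees, less where a joint would pass 70% of its speed; a pose out of reach is approached as far as the arm can. A call with a gripper value outside its range is refused whole. "gripper" is the gripper command: -1 is fully open, 1 is shut, values between are in proportion, set as the call begins (left out, the last holds). The fingers move at their own pace and stop on an object; the grip force is fixed at half the most. Time passes only in rows, so rows that repeat a pose let the fingers close. It gives the time, the measured TCP pose, the force, the opening and the grip force at its end, in the units of the state.
- bot.read_state(): the state, without advancing time (a new reading comes with each control period).
- viewer.capture(name): name is "scene" or "top"; returns a dict with "color" (480x640x3 uint8, red, green, blue), "camera_matrix" (3x3 intrinsics, pixels), "k1" (the pictures are not rectified: a ray, as slopes to the right and down, at radius r is drawn at 1 + k1 r^2 times it, then the intrinsics apply), "R" (3x3) and "t" (3): a world point X has camera coordinates R X + t. Camera axes: x right, y down, z forward; pixel columns grow to the right and rows downward; lengths in m; the calibration is good to about 2 mm. A picture is of the moment at which its call begins. There is no depth.
- ticket.hand_in(): hands the job in; it is judged then, once.
The state is a dict: "time_s": time; "joint_positions": joint angles; "qvel": joint speeds; "tau": joint torques, N m; "position": TCP position; "tcp_rot": TCP orientation; "force": force on the tool from outside, world axes, zero at the start; "moment": the same for the moment, N m; "opening": opening from 0.0 (shut) to 1.0 (fully open); "grasp_force": force on a finger pad.
Only numpy, scipy, OpenCV 4.12 (cv2) and the standard library are available. Lean on these libraries where they do the work, as an engineer would, in place of code of your own. Each camera call takes 0.05 s, during which the arm holds its last target. There are 200 camera calls.

## Working session

There is one attempt and no reset: what is moved stays moved. The work goes in short steps, Python scripts to look and compute and a tool call to move; the robot and the scene stay as the last step left them, time stands still between calls to the robot, and variables do not carry over. Pictures are saved under pics/ and viewed, at most 14 in all, crops included, and the job is handed in when it is done.

Besides the shell and the picture viewer there is one more tool, called after "Request:" as a command line: name --argument value ..., lists and objects as JSON in quotes. servo_tool: Moves the arm, as the interface text tells. Its arguments: {"type":"object","properties":{"targets":{"type":"array"},"gripper":{"type":"number"}},"required":["targets"]}

```bash
ls; mkdir -p pics; python3 - <<'E'
from rig import bot,viewer
import cv2,numpy as np
s=bot.read_state();print({k:np.round(v,3).tolist() for k,v in s.items()},bot.grip_point_offset)
for n in("scene","top"):
    c=viewer.capture(n);cv2.imwrite(f"pics/{n}0.png",c["color"][:,:,::-1]);print(n,c["camera_matrix"],c["k1"],c["R"],c["t"])
E
```

```text
pics
{'time_s': 0.0, 'joint_positions': [-82.078, 30.279, 82.157, 0.001, 67.689, -10.228], 'qvel': [-0.103, -0.005, 0.059, 0.022, 0.011, -0.004], 'tau': [-0.0, -44.004, -17.659, 0.063, 0.058, -0.0], 'position': [0.195, -0.593, 0.183], 'tcp_rot': [[0.95, 0.311, -0.0], [0.311, -0.95, 0.002], [0.0, -0.002, -1.0]], 'force': [-0.258, 0.493, -0.897], 'moment': [0.028, -0.03, 0.016], 'grasp_force': 0.0, 'opening': 1.0} 0.0187
scene [[450.95844432   0.         325.64814695]
 [  0.         450.95844432 241.87547356]
 [  0.           0.           1.        ]] -0.09232689826532842 [[-0.73313001 -0.6798419   0.01831327]
 [-0.41579734  0.42675489 -0.80311446]
 [ 0.53817558 -0.59640192 -0.59554327]] [0.33849583 0.29931    0.88902784]
top [[541.15695961   0.         322.88576174]
 [  0.         541.15695961 239.76461733]
 [  0.           0.           1.        ]] 0.01998099462447783 [[-0.00972286 -0.99940516 -0.03308759]
 [-0.99258285  0.01365587 -0.12080071]
 [ 0.1211807   0.03166764 -0.99212519]] [-0.02981896  0.52974837  1.17619611]
```

View pics/top0.png

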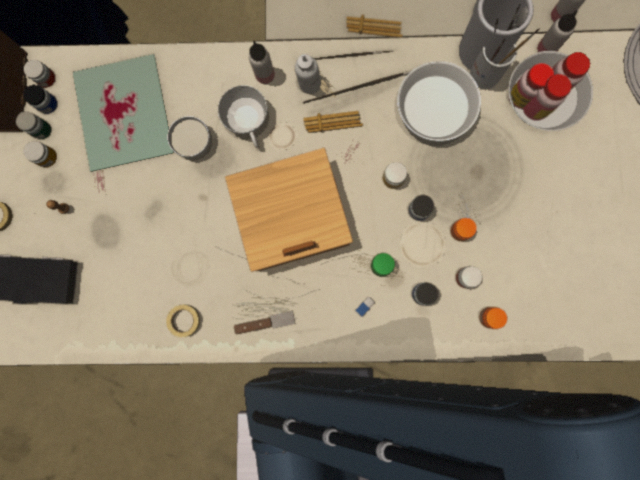

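View pics/scene0.png

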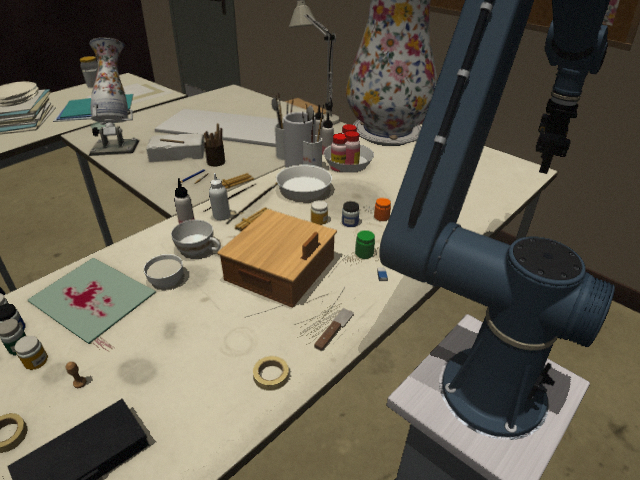

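The top view shows the lid around (290,210) with its tab at (300,248). Seven jars stand to the right: white lids at (396,175) and (470,277), black lids at (422,208) and (426,294), orange at (465,229) and (494,318), and green at (383,265). The eraser is at (365,307) and the tape at (183,320). In the scene view the robot's own arm hides several jars.

```bash
cat > h.py <<'E'
import numpy as np,cv2
from rig import bot,viewer
def und(c,p):
    K=c["camera_matrix"];p=np.asarray(p,float).reshape(-1,1,2)
    return cv2.undistortPoints(p,K,np.array([c["k1"],0,0,0,0.])).reshape(-1,2)
def cen(c): return -c["R"].T@c["t"]
def plane(c,p,z):
    d=np.c_[und(c,p),np.ones(len(np.atleast_2d(p)))]@c["R"];o=cen(c)
    return o+d*((z-o[2])/d[:,2])[:,None]
def proj(c,X):
    X=np.atleast_2d(np.asarray(X,float));r,_=cv2.Rodrigues(c["R"])
    return cv2.projectPoints(X,r,c["t"],c["camera_matrix"],np.array([c["k1"],0,0,0,0.]))[0].reshape(-1,2)
def tri(c1,p1,c2,p2):
    P=[np.c_[c["R"],c["t"]] for c in(c1,c2)]
    X=cv2.triangulatePoints(P[0],P[1],und(c1,p1).T,und(c2,p2).T)
    return (X[:3]/X[3]).T
def woodquad(c,box):
    x0,y0,x1,y1=box;im=c["color"][y0:y1,x0:x1];h=cv2.cvtColor(im,cv2.COLOR_RGB2HSV)
    m=cv2.inRange(h,(8,85,110),(22,255,255))
    m=cv2.morphologyEx(m,cv2.MORPH_CLOSE,np.ones((9,9)))
    k=max(cv2.findContours(m,0,2)[0],key=cv2.contourArea);k=cv2.convexHull(k)
    e=cv2.minAreaRect(k); ap=cv2.approxPolyDP(k,0.04*cv2.arcLength(k,True),True).reshape(-1,2)+[x0,y0]
    return ap,cv2.contourArea(k)
E
python3 - <<'E'
from h import *
T=viewer.capture("top");S=viewer.capture("scene")
print(cen(T),cen(S))
q,a=woodquad(T,(210,130,370,290));print(q,a);W=plane(T,q,.092);print(W.round(4))
for i in range(len(W)):print(np.linalg.norm(W[i]-W[i-1]))
print(W.mean(0))
q2,a=woodquad(S,(205,200,350,310));print(q2,a)
# scene px of predicted lid top corners
print(proj(S,W).round(1))
for n,p in dict(w1=(396,175),b1=(422,208),o1=(465,229),g=(383,265),w2=(470,277),b2=(426,294),o2=(494,318)).items():
    X=plane(T,[p],.061)[0];print(n,X.round(3),proj(S,X).round(0))
print('eraser',plane(T,[(365,307)],.01),'tape',plane(T,[(183,320)],.019),'mug',plane(T,[(190,138),(245,112)],.05))
a=cv2.resize(T["color"][155:335,350:520],None,fx=3,fy=3,interpolation=2);b=cv2.resize(S["color"][185:285,295:425],None,fx=2.2,fy=2.2,interpolation=2)
o=np.zeros((540,800,3),np.uint8);o[:,:510]=a;o[:b.shape[0],512:512+b.shape[1]]=b[:,:288];cv2.imwrite("pics/j0.png",o[:,:,::-1])
E
```

```text
[ 0.38299696 -0.07428276  1.22994114] [-0.10583932  0.63260955  0.76363577]
[[324 148]
 [352 242]
 [251 271]
 [225 176]] 10622.5
[[ 0.7219 -0.0423  0.092 ]
 [ 0.5164 -0.0995  0.092 ]
 [ 0.4576  0.1147  0.092 ]
 [ 0.6637  0.1724  0.092 ]]
0.22241713942488853
0.21330482874801474
0.22208588522284115
0.21407513274355525
[0.5898963  0.03630136 0.092     ]
[[217 252]
 [264 207]
 [336 230]
 [293 280]] 5797.5
[[267.8 208.4]
 [336.9 229.7]
 [293.1 279.3]
 [217.  251.4]]
w1 [ 0.667 -0.199  0.061] [[321. 204.]]
b1 [ 0.592 -0.254  0.061] [[352. 206.]]
o1 [ 0.545 -0.344  0.061] [[384. 201.]]
g [ 0.469 -0.166  0.061] [[366. 236.]]
w2 [ 0.441 -0.351  0.061] [[414. 213.]]
b2 [ 0.406 -0.256  0.061] [[405. 232.]]
o2 [ 0.354 -0.397  0.061] [[448. 219.]]
eraser [[ 0.37955959 -0.12790279  0.01      ]] tape [[0.35492327 0.2782779  0.019     ]] mug [[0.76332099 0.26208409 0.05      ]
 [0.82175964 0.13745185 0.05      ]]
```

View pics/j0.png

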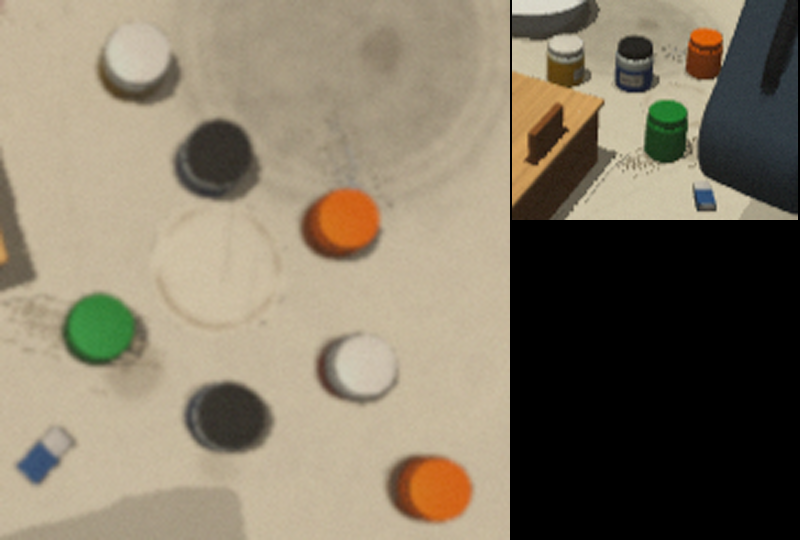

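The jars wholly orange, (465,229) and (494,318), and wholly green, (383,265), are the look-alikes, so they stay. The white- and black-lidded glass jars match the description, which leaves four to move: (396,175), (422,208), (470,277) and (426,294). The scene-view lid corners agree with the top view to about 1 px, so the lid's height is confirmed.

```bash
cat >> h.py <<'E'
def mv(pos,yx=None):
    "offset in tool axes and turn about tool z to bring TCP to pos with tool x at world yaw yx (deg), tool down"
    s=bot.read_state();R=np.array(s["tcp_rot"]);p=np.array(s["position"])
    out=[(R.T@(np.array(pos)-p)).round(4).tolist()]
    if yx is not None:
        a=np.radians(yx);x=np.array([np.cos(a),np.sin(a),0]);z=np.array([0,0,-1.]);D=np.c_[x,np.cross(z,x),z]
        out.append(np.degrees(cv2.Rodrigues(R.T@D)[0].ravel()).round(2).tolist())
    return out
E
python3 - <<'E'
from h import *
T=viewer.capture("top");S=viewer.capture("scene")
def tab(c,b):
    x0,y0,x1,y1=b;g=cv2.cvtColor(c["color"][y0:y1,x0:x1],cv2.COLOR_RGB2HSV)
    m=cv2.inRange(g,(0,60,0),(20,255,115));n,l,st,ce=cv2.connectedComponentsWithStats(m)
    i=1+np.argmax(st[1:,4]);print(st[i]+[x0,y0,0,0,0]);k=np.argwhere(l==i)[:,::-1]+[x0,y0]
    return cv2.boxPoints(cv2.minAreaRect(k.astype(np.float32)))
b=tab(T,(272,232,330,262));print(b,plane(T,b,.13).round(4),plane(T,b,.13).mean(0))
b=tab(S,(296,225,326,268));print(b)
c,y=np.array([.590,.0363]),.272
e=np.array([np.cos(y),np.sin(y)]);tb=c-.09*e;print(tb,proj(S,[*tb,.13]),proj(T,[*tb,.13]))
print(mv([*tb,.18],105.6))
print('place',plane(T,[(140,235),(90,185),(190,285),(77,280),(173,165),(183,304)],0).round(3))
E
```

```text
[287 249  43  13 234]
[[286.96228 260.86792]
 [328.96228 248.86792]
 [331.03778 256.13208]
 [289.03778 268.13208]] [[ 0.4749  0.0347  0.13  ]
 [ 0.4984 -0.0514  0.13  ]
 [ 0.4835 -0.0555  0.13  ]
 [ 0.46    0.0305  0.13  ]] [ 0.47921194 -0.01043817  0.13      ]
[305 244  21  24 258]
[[305. 244.]
 [325. 244.]
 [325. 267.]
 [305. 267.]]
[0.5033088  0.01212074] [[310.40281886 238.01878725]] [[297.9269063  246.90854091]]
[[0.482, -0.4795, 0.0037], [-0.03, -0.04, -87.45]]
place [[0.55  0.388 0.   ]
 [0.67  0.51  0.   ]
 [0.433 0.27  0.   ]
 [0.448 0.53  0.   ]
 [0.715 0.315 0.   ]
 [0.39  0.285 0.   ]]
```

Request:
servo_tool --targets '[{"offset": [0.02,-0.02,0],"dr": [0,0,-4]},{"offset": [0.05,-0.05,0],"dr": [0,0,-10]},{"offset": [0.08,-0.08,0],"dr": [0,0,-16]},{"offset": [0.11,-0.11,0],"dr": [0,0,-22]},{"offset": [0.14,-0.14,0],"dr": [0,0,-28]},{"offset": [0.17,-0.17,0],"dr": [0,0,-34]},{"offset": [0.2,-0.2,0],"dr": [0,0,-40]},{"offset": [0.23,-0.23,0],"dr": [0,0,-46]},{"offset": [0.26,-0.26,0],"dr": [0,0,-52]},{"offset": [0.29,-0.29,0],"dr": [0,0,-58]},{"offset": [0.32,-0.32,0],"dr": [0,0,-64]},{"offset": [0.35,-0.35,0],"dr": [0,0,-70]},{"offset": [0.38,-0.38,0],"dr": [0,0,-75]},{"offset": [0.41,-0.41,0],"dr": [0,0,-79]},{"offset": [0.44,-0.44,0],"dr": [0,0,-83]},{"offset": [0.465,-0.462,0.003],"dr": [0,0,-86]},{"offset": [0.482,-0.479,0.004],"dr": [0,0,-87.5]},{"offset": [0.482,-0.479,0.004],"dr": [0,0,-87.5]},{"offset": [0.482,-0.479,0.004],"dr": [0,0,-87.5]}]' --gripper -0.3

```text
time_s: 1.88
position: [0.5037, 0.0127, 0.1795]
tcp_rot: [[-0.273, 0.962, -0.0], [0.962, 0.273, -0.0], [-0.0, -0.0, -1.0]]
force: [0.0, -1.0, -0.7]
opening: 0.65
grasp_force: 0.0
```

```bash
python3 - <<'E'
from h import *
print(bot.read_state()["position"],bot.read_state()["opening"],mv([.5033,.0121,.0953],105.6))
E
```

```text
[0.50366986 0.01267794 0.1794823 ] 0.6495901363456141 [[-0.0004, -0.0005, 0.0842], [-0.03, 0.01, 0.24]]
```

Request:
servo_tool --targets '[{"offset": [0,0,0.02],"dr": [0,0,0]},{"offset": [0,0,0.04],"dr": [0,0,0]},{"offset": [0,0,0.06],"dr": [0,0,0]},{"offset": [0,0,0.075],"dr": [0,0,0]},{"offset": [0,0,0.083],"dr": [0,0,0]},{"offset": [0,0,0.083],"dr": [0,0,0]},{"offset": [0,0,0.083],"dr": [0,0,0]}]'

```text
time_s: 2.47
position: [0.5033, 0.0106, 0.0968]
tcp_rot: [[-0.268, 0.963, -0.0], [0.963, 0.268, -0.0], [0.0, -0.0, -1.0]]
force: [0.0, -0.4, -0.0]
opening: 0.651
grasp_force: 0.0
```

Request:
servo_tool --targets '[{"offset": [0,0,0],"dr": [0,0,0]},{"offset": [0,0,0],"dr": [0,0,0]},{"offset": [0,0,0],"dr": [0,0,0]},{"offset": [0,0,0],"dr": [0,0,0]},{"offset": [0,0,0],"dr": [0,0,0]},{"offset": [0,0,0],"dr": [0,0,0]},{"offset": [0,0,0],"dr": [0,0,0]},{"offset": [0,0,0],"dr": [0,0,0]}]' --gripper 1

```text
time_s: 3.13
position: [0.5035, 0.0115, 0.0967]
tcp_rot: [[-0.27, 0.963, 0.0], [0.963, 0.27, -0.0], [-0.0, 0.0, -1.0]]
force: [0.4, 0.3, -1.2]
opening: 0.126
grasp_force: 0.0
```

Request:
servo_tool --targets '[{"offset": [0,0,0],"dr": [0,0,0]},{"offset": [0,0,0],"dr": [0,0,0]},{"offset": [0,0,0],"dr": [0,0,0]},{"offset": [0,0,0],"dr": [0,0,0]}]' --gripper 1

```text
time_s: 3.47
position: [0.5035, 0.0115, 0.0966]
tcp_rot: [[-0.27, 0.963, -0.0], [0.963, 0.27, 0.0], [0.0, -0.0, -1.0]]
force: [0.4, 0.0, -0.1]
opening: 0.005
grasp_force: 0.0
```

The fingers closed on nothing, so I'm looking again.

```bash
python3 - <<'E'
from h import *
T=viewer.capture("top");S=viewer.capture("scene")
a=cv2.resize(T["color"][130:290,210:370],None,fx=2.5,fy=2.5);b=cv2.resize(S["color"][180:310,200:360],None,fx=2.5,fy=2.5)
o=np.zeros((400,800,3),np.uint8);o[:,:400]=a;o[:b.shape[0],400:]=b;cv2.imwrite("pics/l1.png",o[:,:,::-1])
E
```

```text
(no output)
```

View pics/l1.png

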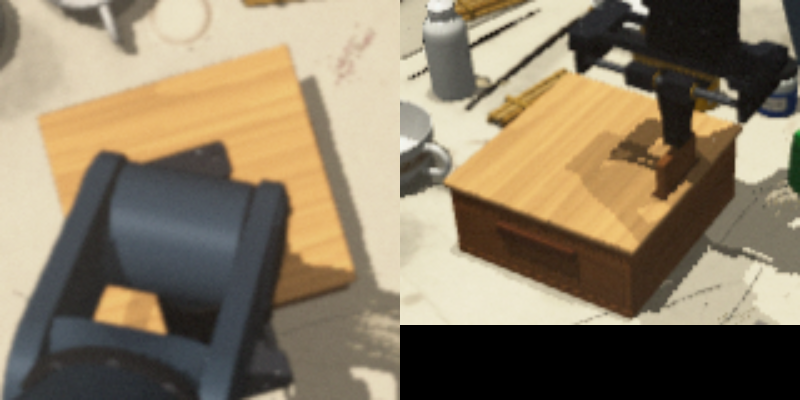

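```bash
python3 - <<'E'
from h import *
T=viewer.capture("top");S=viewer.capture("scene")
def cr(im,b,f=8):
    x0,y0,x1,y1=b;o=cv2.resize(im[y0:y1,x0:x1],None,fx=f,fy=f,interpolation=cv2.INTER_CUBIC)
    for x in range(x0,x1,10):cv2.line(o,((x-x0)*f,0),((x-x0)*f,6),(0,255,0),2);cv2.putText(o,str(x),((x-x0)*f,16),0,.35,(0,0,255))
    for y in range(y0,y1,10):cv2.putText(o,str(y),(0,(y-y0)*f),0,.35,(0,0,255))
    return o
t0=cv2.imread("pics/top0.png");s0=cv2.imread("pics/scene0.png");s1=S["color"][:,:,::-1].copy()
for z in(.0966,.1166):
  p=proj(S,[.5035,.0115,z])[0];print(p)
A=cr(t0,(270,235,330,265),6);B=cr(s0,(290,222,340,262),6);C=cr(s1,(290,215,340,262),6)
p=proj(S,[.5035,.0115,.0966])[0];cv2.circle(C,(int((p[0]-290)*6),int((p[1]-215)*6)),3,(255,0,255),-1)
p=proj(S,[.5035,.0115,.1166])[0];cv2.circle(C,(int((p[0]-290)*6),int((p[1]-215)*6)),3,(255,0,255),-1)
o=np.zeros((560,720,3),np.uint8);o[:180,:360]=A;o[200:440,:300]=B;o[200:482,360:660]=C;cv2.imwrite("pics/t1.png",o)
E
```

```text
[310.55065577 248.98827728]
[310.53677194 242.38333602]
```

View pics/t1.png

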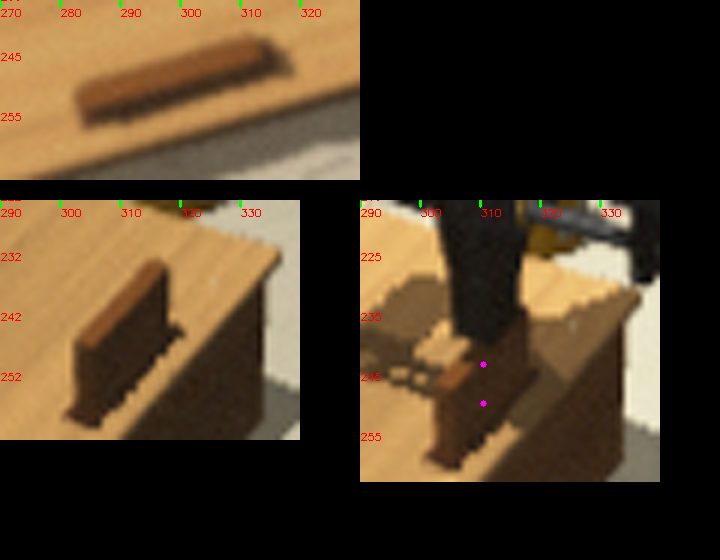

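Request:
servo_tool --targets '[{"offset": [0,0,-0.02],"dr": [0,0,0]},{"offset": [0,0,-0.04],"dr": [0,0,0]},{"offset": [0,0,-0.06],"dr": [0,0,0]},{"offset": [0,0,-0.06],"dr": [0,0,0]}]'

```text
time_s: 4.0
position: [0.5063, 0.011, 0.16]
tcp_rot: [[-0.27, 0.963, 0.007], [0.963, 0.27, -0.001], [-0.003, 0.007, -1.0]]
force: [0.2, 0.3, -0.5]
opening: 0.008
grasp_force: 0.0
```

```bash
python3 - <<'E'
from h import *
T=viewer.capture("top");S=viewer.capture("scene")
x0,y0,f=270,190,6
im=S["color"][:,:,::-1];o=cv2.resize(im[y0:y0+85,x0:x0+90],None,fx=f,fy=f,interpolation=cv2.INTER_CUBIC)
P=np.array(bot.read_state()["position"]);print(P)
for dz in(0,.02):
  p=proj(S,P+[0,0,dz])[0];print(p);cv2.circle(o,(int((p[0]-x0)*f),int((p[1]-y0)*f)),3,(255,0,255),-1)
cv2.imwrite("pics/f1.png",o)
E
```

```text
[0.50395547 0.01138411 0.15717251]
[310.40558954 228.4313286 ]
[310.39159337 221.37000378]
```

View pics/f1.png

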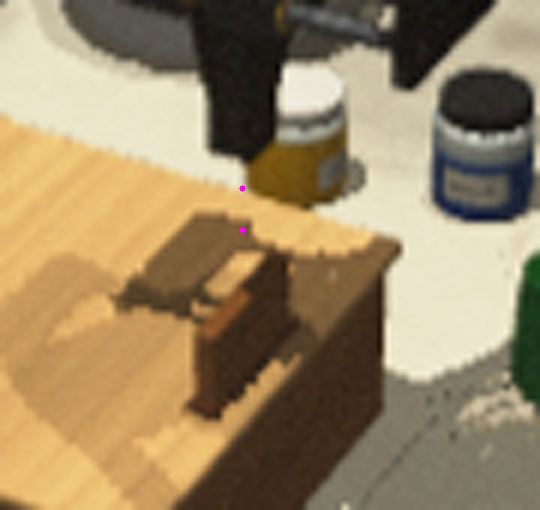

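Request:
servo_tool --targets '[{"offset": [0,0,0],"dr": [0,0,0]},{"offset": [0,0,0],"dr": [0,0,0]},{"offset": [0,0,0],"dr": [0,0,0]},{"offset": [0,0,0],"dr": [0,0,0]},{"offset": [0,0,0],"dr": [0,0,0]},{"offset": [0,0,0],"dr": [0,0,0]}]' --gripper 0

```text
time_s: 4.6
position: [0.5033, 0.0115, 0.1563]
tcp_rot: [[-0.27, 0.963, -0.001], [0.963, 0.27, 0.0], [0.0, -0.001, -1.0]]
force: [-0.2, -0.0, 0.4]
opening: 0.376
grasp_force: 0.0
```

```bash
python3 - <<'E'
from h import *
T=viewer.capture("top");S=viewer.capture("scene")
print("start tip proj",proj(S,[.195,-.593,.183]))
f=5
def pic(im,x0,y0,w,h,P):
  o=cv2.resize(im[y0:y0+h,x0:x0+w],None,fx=f,fy=f,interpolation=cv2.INTER_CUBIC)
  for X in P:
    p=proj(S,X)[0];print(p);cv2.circle(o,(int((p[0]-x0)*f),int((p[1]-y0)*f)),3,(255,0,255),-1)
  return o
s=bot.read_state();P=np.array(s["position"]);y=np.array(s["tcp_rot"])[:,1];print(P,s["opening"])
d=.0435*s["opening"]
a=pic(S["color"][:,:,::-1],265,180,90,90,[P,P+d*y,P-d*y]);b=pic(cv2.imread("pics/scene0.png"),520,110,60,90,[[.195,-.593,.183]])
cv2.imwrite("pics/f2.png",np.hstack([a,b]))
E
```

```text
start tip proj [[539.61464758 177.26039918]]
[0.50344596 0.01144655 0.15646668] 0.44770216549805175
[310.54239549 228.77520619]
[303.32494084 226.51751029]
[317.85795256 231.06403414]
[539.61464758 177.26039918]
```

View pics/f2.png

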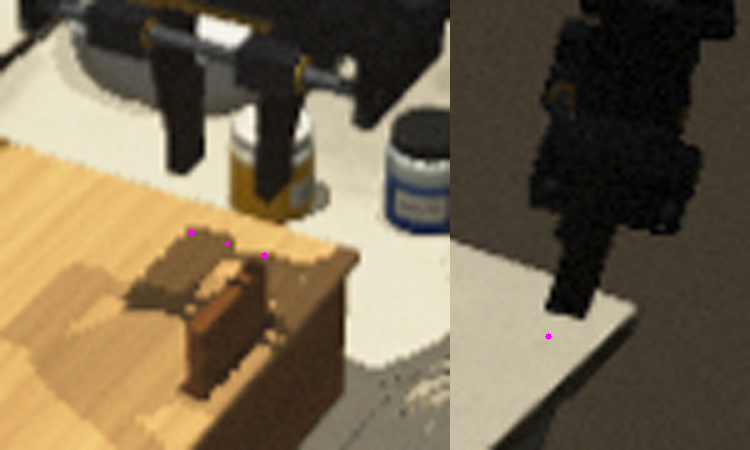

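The fingertips show about 12 px above where the reported TCP projects, here and by a similar amount at the start. I'll close the gripper and move it to open space seen by both cameras to triangulate the tip.

Request:
servo_tool --targets '[{"offset": [0.01,0,-0.03],"dr": [0,0,0]},{"offset": [0.04,0.006,-0.04],"dr": [0,0,0]},{"offset": [0.08,0.012,-0.04],"dr": [0,0,0]},{"offset": [0.12,0.018,-0.04],"dr": [0,0,0]},{"offset": [0.16,0.024,-0.04],"dr": [0,0,0]},{"offset": [0.2,0.03,-0.04],"dr": [0,0,0]},{"offset": [0.24,0.036,-0.04],"dr": [0,0,0]},{"offset": [0.28,0.042,-0.04],"dr": [0,0,0]},{"offset": [0.32,0.048,-0.04],"dr": [0,0,0]},{"offset": [0.36,0.054,-0.04],"dr": [0,0,0]},{"offset": [0.39,0.057,-0.04],"dr": [0,0,0]},{"offset": [0.39,0.057,-0.04],"dr": [0,0,0]},{"offset": [0.39,0.057,-0.04],"dr": [0,0,0]},{"offset": [0.39,0.057,-0.04],"dr": [0,0,0]}]' --gripper 1

```text
time_s: 5.87
position: [0.4528, 0.4018, 0.1963]
tcp_rot: [[-0.27, 0.963, -0.001], [0.963, 0.27, -0.001], [-0.001, -0.001, -1.0]]
force: [0.2, 0.6, -0.5]
opening: 0.001
grasp_force: 0.0
```

```bash
python3 - <<'E'
from h import *
T=viewer.capture("top");S=viewer.capture("scene");s=bot.read_state();P=np.array(s["position"]);print(P,s["opening"],s["tcp_rot"])
f=4;o=[]
for c in(T,S):
  p=proj(c,P)[0];print(p);x0,y0=(p-[50,60]).astype(int);x0=max(x0,0);y0=max(y0,0);print(x0,y0)
  a=cv2.resize(c["color"][y0:y0+110,x0:x0+98,::-1],None,fx=f,fy=f,interpolation=cv2.INTER_CUBIC)
  cv2.circle(a,tuple(((p-[x0,y0])*f).astype(int)),3,(255,0,255),-1);o.append(a)
cv2.imwrite("pics/f3.png",np.hstack(o))
E
```

```text
[0.45334936 0.40097506 0.1965252 ] 0.0018528395151919585 [[-2.68409250e-01  9.63304827e-01 -5.33497580e-04]
 [ 9.63304778e-01  2.68408799e-01 -7.88876529e-04]
 [-6.16733124e-04 -7.25662525e-04 -9.99999547e-01]]
[ 94.28910939 271.60846938]
44 211
[175.02225127 312.98252505]
125 252
```

View pics/f3.png

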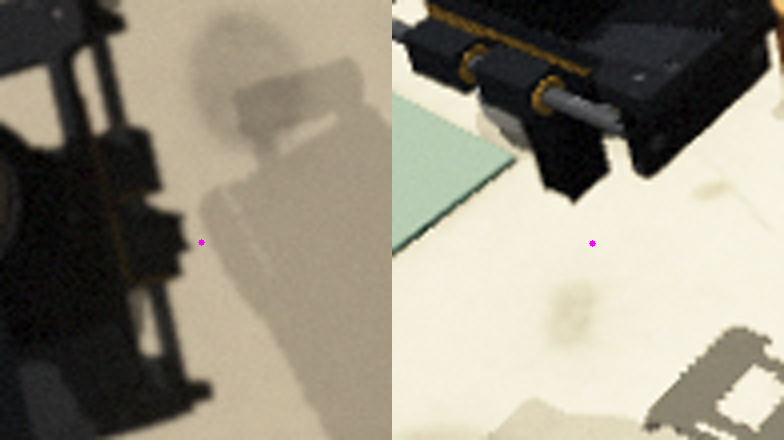

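```bash
python3 - <<'E'
from h import *
T=viewer.capture("top");S=viewer.capture("scene")
for a in [(85.2,272.2),(87,272)]:
  X=tri(T,[a],S,[(171.5,297)]);print(X-bot.read_state()["position"],proj(T,X),proj(S,X))
E
```

```text
[[-0.0033386  -0.00061048  0.03933756]] [[ 84.87958761 271.89890862]] [[171.95097373 297.13687768]]
[[-0.0021033  -0.00207139  0.03711119]] [[ 86.2518394 271.2991993]] [[172.54918341 297.31579202]]
```

The fingertips are about 37 mm higher than the reported TCP, with the horizontal position correct to 2–3 mm. I'll apply a +36 mm z correction and go back to the tab.

Request:
servo_tool --targets '[{"offset": [-0.02,-0.003,0],"dr": [0,0,0]},{"offset": [-0.05,-0.007,0],"dr": [0,0,0]},{"offset": [-0.09,-0.013,0],"dr": [0,0,0]},{"offset": [-0.13,-0.019,0],"dr": [0,0,0]},{"offset": [-0.17,-0.025,0],"dr": [0,0,0]},{"offset": [-0.21,-0.03,0],"dr": [0,0,0]},{"offset": [-0.25,-0.036,0],"dr": [0,0,0]},{"offset": [-0.29,-0.042,0],"dr": [0,0,0]},{"offset": [-0.33,-0.048,0],"dr": [0,0,0]},{"offset": [-0.37,-0.054,0.01],"dr": [0,0,0]},{"offset": [-0.388,-0.056,0.03],"dr": [0,0,0]},{"offset": [-0.388,-0.056,0.05],"dr": [0,0,0]},{"offset": [-0.388,-0.056,0.05],"dr": [0,0,0]},{"offset": [-0.388,-0.056,0.05],"dr": [0,0,0]}]' --gripper -0.3

```text
time_s: 7.23
position: [0.5028, 0.0129, 0.1462]
tcp_rot: [[-0.268, 0.964, -0.003], [0.964, 0.268, 0.001], [0.001, -0.002, -1.0]]
force: [0.5, 0.3, 0.8]
opening: 0.655
grasp_force: 0.0
```

Request:
servo_tool --targets '[{"offset": [0,0,0.02],"dr": [0,0,0]},{"offset": [0,0,0.04],"dr": [0,0,0]},{"offset": [0,0,0.06],"dr": [0,0,0]},{"offset": [0,0,0.075],"dr": [0,0,0]},{"offset": [0,0,0.082],"dr": [0,0,0]},{"offset": [0,0,0.082],"dr": [0,0,0]},{"offset": [0,0,0.082],"dr": [0,0,0]}]'

```text
time_s: 7.82
position: [0.5047, 0.014, 0.0655]
tcp_rot: [[-0.271, 0.963, 0.001], [0.963, 0.271, -0.0], [-0.001, 0.001, -1.0]]
force: [1.1, -0.3, 0.0]
opening: 0.651
grasp_force: 0.0
```

Request:
servo_tool --targets '[{"offset": [0,0,0],"dr": [0,0,0]},{"offset": [0,0,0],"dr": [0,0,0]},{"offset": [0,0,0],"dr": [0,0,0]},{"offset": [0,0,0],"dr": [0,0,0]},{"offset": [0,0,0],"dr": [0,0,0]},{"offset": [0,0,0],"dr": [0,0,0]},{"offset": [0,0,0],"dr": [0,0,0]},{"offset": [0,0,0],"dr": [0,0,0]},{"offset": [0,0,0],"dr": [0,0,0]},{"offset": [0,0,0],"dr": [0,0,0]},{"offset": [0,0,0],"dr": [0,0,0]}]' --gripper 1

```text
time_s: 8.73
position: [0.5038, 0.0136, 0.0646]
tcp_rot: [[-0.27, 0.963, -0.0], [0.963, 0.27, 0.0], [0.0, -0.0, -1.0]]
force: [-1.1, -1.3, 0.3]
opening: 0.111
grasp_force: 30.0
```

Request:
servo_tool --targets '[{"offset": [0,0,-0.004],"dr": [1.2,0,0]},{"offset": [0,0,-0.009],"dr": [2.7,0,0]},{"offset": [0,0,-0.014],"dr": [4.2,0,0]},{"offset": [0,0,-0.019],"dr": [5.7,0,0]},{"offset": [0,0,-0.025],"dr": [7.4,0,0]},{"offset": [0,0,-0.031],"dr": [9.2,0,0]},{"offset": [0,0,-0.037],"dr": [11,0,0]},{"offset": [0,0.001,-0.042],"dr": [12.5,0,0]},{"offset": [0,0.001,-0.047],"dr": [14,0,0]},{"offset": [0,0.001,-0.047],"dr": [14,0,0]},{"offset": [0,0.001,-0.047],"dr": [14,0,0]},{"offset": [0,0.001,-0.047],"dr": [14,0,0]},{"offset": [0,0.001,-0.047],"dr": [14,0,0]}]'

```text
time_s: 9.82
position: [0.5047, 0.014, 0.1114]
tcp_rot: [[-0.269, 0.935, -0.233], [0.963, 0.262, -0.065], [0.0, -0.241, -0.97]]
force: [0.3, 1.0, -2.0]
opening: 0.117
grasp_force: 30.0
```

```bash
python3 - <<'E'
from h import *
T=viewer.capture("top");S=viewer.capture("scene")
a=cv2.resize(T["color"][120:300,200:400],None,fx=2,fy=2);b=cv2.resize(S["color"][150:330,190:390],None,fx=2,fy=2)
cv2.imwrite("pics/l2.png",np.hstack([a,b])[:,:,::-1])
E
```

```text
(no output)
```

View pics/l2.png

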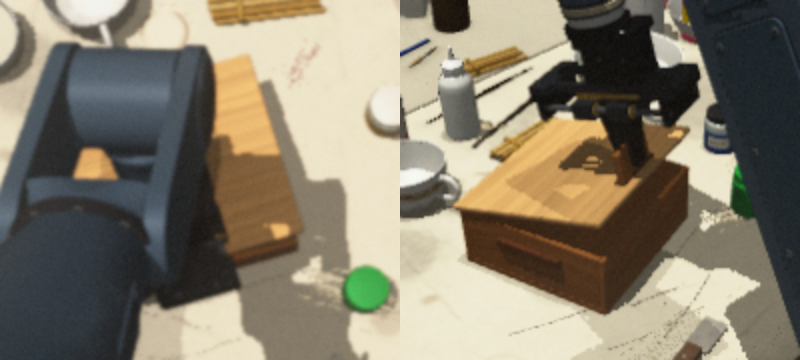

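Request:
servo_tool --targets '[{"offset": [0,-0.003,-0.01],"dr": [0,0,0]},{"offset": [0,-0.006,-0.025],"dr": [0,0,0]},{"offset": [0,-0.01,-0.04],"dr": [0,0,0]},{"offset": [0,-0.014,-0.055],"dr": [-1,0,0]},{"offset": [0,-0.017,-0.07],"dr": [-3,0,0]},{"offset": [0,-0.021,-0.085],"dr": [-5,0,0]},{"offset": [0,-0.024,-0.097],"dr": [-7,0,0]},{"offset": [0,-0.024,-0.097],"dr": [-9,0,0]},{"offset": [0,-0.024,-0.097],"dr": [-11,0,0]},{"offset": [0,-0.024,-0.097],"dr": [-13,0,0]},{"offset": [0,-0.024,-0.097],"dr": [-14,0,0]},{"offset": [0,-0.024,-0.097],"dr": [-14,0,0]},{"offset": [0,-0.024,-0.097],"dr": [-14,0,0]}]'

```text
time_s: 11.0
position: [0.5046, 0.0138, 0.2118]
tcp_rot: [[-0.27, 0.963, -0.001], [0.963, 0.27, -0.0], [0.0, -0.001, -1.0]]
force: [-0.8, -0.6, -2.3]
opening: 0.111
grasp_force: 30.0
```

```bash
python3 - <<'E'
from h import *
s=bot.read_state();print(s["position"],s["force"],s["opening"],mv([.46,.388,.16],90))
E
```

```text
[0.50456158 0.01383284 0.21183174] [-0.83575886 -0.58969478 -2.264194  ] 0.11066663740250539 [[0.3723, 0.058, 0.0518], [-0.05, 0.01, 15.64]]
```

Request:
servo_tool --targets '[{"offset": [0.008,0.001,0],"dr": [0,0,0]},{"offset": [0.025,0.004,0],"dr": [0,0,1]},{"offset": [0.047,0.007,0],"dr": [0,0,2]},{"offset": [0.07,0.011,0],"dr": [0,0,3]},{"offset": [0.095,0.015,0],"dr": [0,0,4]},{"offset": [0.12,0.019,0],"dr": [0,0,5]},{"offset": [0.145,0.023,0],"dr": [0,0,6]},{"offset": [0.17,0.027,0],"dr": [0,0,7]},{"offset": [0.195,0.03,0],"dr": [0,0,8.5]},{"offset": [0.22,0.034,0],"dr": [0,0,10]},{"offset": [0.245,0.038,0],"dr": [0,0,11]},{"offset": [0.27,0.042,0],"dr": [0,0,12]},{"offset": [0.295,0.046,0.005],"dr": [0,0,13]},{"offset": [0.32,0.05,0.015],"dr": [0,0,14]},{"offset": [0.342,0.053,0.025],"dr": [0,0,15]},{"offset": [0.36,0.056,0.035],"dr": [0,0,15.6]},{"offset": [0.368,0.057,0.045],"dr": [0,0,15.6]},{"offset": [0.372,0.058,0.052],"dr": [0,0,15.6]},{"offset": [0.372,0.058,0.052],"dr": [0,0,15.6]}]'

```text
time_s: 12.58
position: [0.459, 0.3878, 0.1573]
tcp_rot: [[-0.002, 1.0, -0.004], [1.0, 0.002, -0.002], [-0.002, -0.004, -1.0]]
force: [-0.9, -0.6, -2.6]
opening: 0.111
grasp_force: 30.0
```

Request:
servo_tool --targets '[{"offset": [0,0,0.01],"dr": [0,0,0]},{"offset": [0,0,0.025],"dr": [0,0,0]},{"offset": [0,0,0.04],"dr": [0,0,0]},{"offset": [0,0,0.055],"dr": [0,0,0]},{"offset": [0,0,0.07],"dr": [0,0,0]},{"offset": [0,0,0.085],"dr": [0,0,0]},{"offset": [0,0,0.1],"dr": [0,0,0]},{"offset": [0,0,0.115],"dr": [0,0,0]},{"offset": [0,0,0.13],"dr": [0,0,0]},{"offset": [0,0,0.142],"dr": [0,0,0]},{"offset": [0,0,0.152],"dr": [0,0,0]},{"offset": [0,0,0.16],"dr": [0,0,0]},{"offset": [0,0,0.16],"dr": [0,0,0]},{"offset": [0,0,0.16],"dr": [0,0,0]}]'

```text
time_s: 13.75
position: [0.4606, 0.3876, -0.0006]
tcp_rot: [[-0.001, 1.0, -0.0], [1.0, 0.001, -0.0], [-0.0, -0.0, -1.0]]
force: [-0.3, 0.5, -2.3]
opening: 0.118
grasp_force: 30.0
```

Request:
servo_tool --targets '[{"offset": [0,0,0.002],"dr": [0,0,0]},{"offset": [0,0,0.004],"dr": [0,0,0]},{"offset": [0,0,0.006],"dr": [0,0,0]},{"offset": [0,0,0.007],"dr": [0,0,0]},{"offset": [0,0,0.007],"dr": [0,0,0]}]'

```text
time_s: 14.17
position: [0.4605, 0.3878, -0.0074]
tcp_rot: [[-0.001, 1.0, -0.0], [1.0, 0.001, -0.0], [-0.0, -0.0, -1.0]]
force: [0.5, 0.2, -2.1]
opening: 0.114
grasp_force: 30.0
```

Request:
servo_tool --targets '[{"offset": [0,0,0.001],"dr": [0,0,0]},{"offset": [0,0,0.002],"dr": [0,0,0]},{"offset": [0,0,0.002],"dr": [0,0,0]}]'

```text
time_s: 14.42
position: [0.4607, 0.388, -0.0091]
tcp_rot: [[-0.001, 1.0, 0.0], [1.0, 0.001, 0.0], [0.0, 0.0, -1.0]]
force: [-0.7, 0.2, 1.2]
opening: 0.115
grasp_force: 30.0
```

Request:
servo_tool --targets '[{"offset": [0,0,0.0005],"dr": [0,0,0]},{"offset": [0,0,0.0005],"dr": [0,0,0]},{"offset": [0,0,0.0005],"dr": [0,0,0]},{"offset": [0,0,0.0005],"dr": [0,0,0]},{"offset": [0,0,0.0005],"dr": [0,0,0]},{"offset": [0,0,0.0005],"dr": [0,0,0]},{"offset": [0,0,-0.02],"dr": [0,0,0]},{"offset": [0,0,-0.05],"dr": [0,0,0]},{"offset": [0,0,-0.09],"dr": [0,0,0]},{"offset": [0,0,-0.13],"dr": [0,0,0]},{"offset": [0,0,-0.17],"dr": [0,0,0]},{"offset": [0,0,-0.18],"dr": [0,0,0]}]' --gripper -0.2

```text
time_s: 15.42
position: [0.4643, 0.3901, 0.1777]
tcp_rot: [[-0.001, 1.0, 0.011], [1.0, 0.001, 0.006], [0.006, 0.011, -1.0]]
force: [0.7, -0.7, 0.7]
opening: 0.596
grasp_force: 0.0
```

```bash
cat >> h.py <<'E'
def blobs(c,lo,hi,box,amin=60,amax=900):
    x0,y0,x1,y1=box;g=cv2.cvtColor(c["color"][y0:y1,x0:x1],cv2.COLOR_RGB2HSV);m=cv2.inRange(g,lo,hi)
    n,l,st,ce=cv2.connectedComponentsWithStats(m)
    return [((ce[i]+[x0,y0]).round(1).tolist(),st[i].tolist()) for i in range(1,n) if amin<st[i,4]<amax]
E
python3 - <<'E'
from h import *
T=viewer.capture("top");S=viewer.capture("scene")
print(bot.read_state()["position"])
b=(380,150,520,335)
print("dark",blobs(T,(0,0,0),(180,120,75),b));print("white",blobs(T,(0,0,165),(180,30,255),b))
a=T["color"][120:340,60:520];b=cv2.resize(S["color"],(460,345));cv2.imwrite("pics/a3.png",np.vstack([a,b])[:,:,::-1])
E
```

```text
[0.46253765 0.38902699 0.17391512]
dark [([422.6, 205.8], [32, 46, 22, 21, 340]), ([426.7, 293.4], [36, 133, 22, 21, 345])]
white []
```

View pics/a3.png

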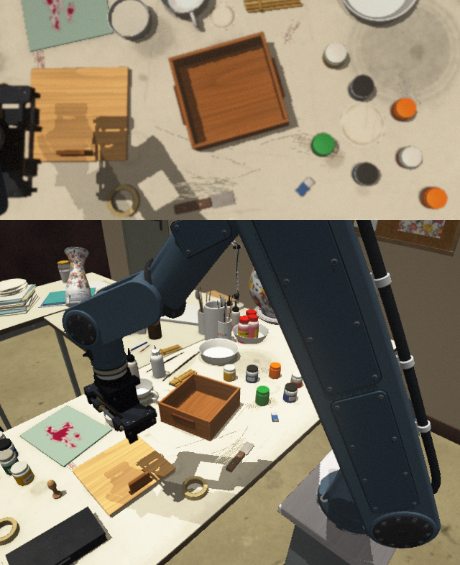

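```bash
python3 - <<'E'
from h import *
T=viewer.capture("top");S=viewer.capture("scene")
for p in [(396,175),(470,277),(440,180),(440,300)]:print(cv2.cvtColor(T["color"][p[1]:p[1]+1,p[0]:p[0]+1],cv2.COLOR_RGB2HSV))
W=blobs(T,(0,0,120),(180,22,255),(380,160,490,300),80);print("white",W)
D=blobs(T,(0,0,0),(180,120,75),(380,150,520,335))
print("scene dark",blobs(S,(0,0,0),(180,130,60),(330,190,420,240),20));print("scene white",blobs(S,(0,0,120),(180,40,255),(305,190,440,230),10))
for p,_ in D+W:
    X=plane(T,[p],.061)[0];print(X.round(4),proj(S,X).round(1),plane(T,[p],.055)[0].round(4))
q,a=woodquad(T,(210,130,370,290));print(q,a)
g=cv2.cvtColor(T["color"][130:290,210:370],cv2.COLOR_RGB2HSV);m=cv2.inRange(g,(4,90,40),(22,255,255));k=cv2.convexHull(max(cv2.findContours(m,0,1)[0],key=cv2.contourArea));r=cv2.approxPolyDP(k,8,True).reshape(-1,2)+[210,130];Q=plane(T,r,.084);print(r,Q.round(4),Q.mean(0));print([np.linalg.norm(Q[i]-Q[i-1]).round(4) for i in range(len(Q))])
E
```

```text
[[[ 21  35 218]]]
[[[ 20  35 219]]]
[[[ 22  52 177]]]
[[[ 20  53 191]]]
white []
scene dark [([414.5, 200.7], [75, 0, 15, 32, 239]), ([352.1, 209.3], [14, 16, 15, 6, 41]), ([405.0, 236.1], [67, 43, 16, 6, 43])]
scene white [([310.1, 190.6], [0, 0, 14, 3, 27]), ([339.6, 191.7], [30, 0, 10, 5, 26]), ([349.1, 191.6], [41, 0, 8, 4, 18]), ([341.2, 200.0], [34, 7, 5, 6, 13]), ([366.2, 200.2], [58, 7, 8, 8, 29])]
[ 0.5971 -0.2551  0.061 ] [[351.2 205.6]] [ 0.5982 -0.256   0.055 ]
[ 0.4073 -0.2577  0.061 ] [[405.  231.2]] [ 0.4075 -0.2586  0.055 ]
[[322 151]
 [349 241]
 [252 268]
 [228 178]] 9619.5
[[323 152]
 [348 243]
 [252 268]
 [228 179]] [[ 0.7154 -0.0398  0.084 ]
 [ 0.5153 -0.0911  0.084 ]
 [ 0.4645  0.1139  0.084 ]
 [ 0.6589  0.1675  0.084 ]] [0.58851521 0.03759763 0.084     ]
[np.float64(0.2148), np.float64(0.2065), np.float64(0.2112), np.float64(0.2017)]
```

```bash
cat >> h.py <<'E'
def jars(c):
    B=(365,140,560,350);out={}
    for n,lo,hi in(("black",(0,0,0),(180,140,75)),("white",(10,0,195),(40,43,255))):
        for p,st in blobs(c,lo,hi,B,150,700):
            if max(st[2:4])<32 : print(n,p,st[2:],plane(c,[p],.060)[0].round(4)[:2])
E
python3 - <<'E'
from h import *
T=viewer.capture("top");S=viewer.capture("scene");jars(T)
print(blobs(S,(0,0,150),(180,50,255),(305,190,340,225),20),proj(S,[.667,-.199,.061]))
print(mv([.667,-.199,.10],105.6))
E
```

```text
black [422.6, 205.9] [22, 21, 342] [ 0.5973 -0.2552]
black [426.7, 293.4] [21, 20, 342] [ 0.4073 -0.2578]
white [395.6, 171.8] [21, 20, 315] [ 0.6744 -0.1986]
white [471.6, 276.0] [20, 20, 299] [ 0.4435 -0.3544]
[([310.5, 190.4], [0, 0, 14, 2, 23]), ([325.1, 208.4], [0, 0, 35, 35, 683])] [[320.87300363 203.95511193]]
[[-0.5858, 0.208, 0.0686], [-0.28, 0.11, -15.55]]
```

Request:
servo_tool --targets '[{"offset": [-0.02,0.007,0],"dr": [0,0,0]},{"offset": [-0.055,0.02,0],"dr": [0,0,-1]},{"offset": [-0.095,0.034,0],"dr": [0,0,-2]},{"offset": [-0.133,0.048,0],"dr": [0,0,-4]},{"offset": [-0.171,0.062,0],"dr": [0,0,-6]},{"offset": [-0.209,0.076,0],"dr": [0,0,-8]},{"offset": [-0.247,0.09,0],"dr": [0,0,-10]},{"offset": [-0.285,0.104,0],"dr": [0,0,-12]},{"offset": [-0.323,0.118,0],"dr": [0,0,-14]},{"offset": [-0.361,0.132,0],"dr": [0,0,-15.6]},{"offset": [-0.399,0.146,0],"dr": [0,0,-15.6]},{"offset": [-0.437,0.16,0.01],"dr": [0,0,-15.6]},{"offset": [-0.475,0.174,0.02],"dr": [0,0,-15.6]},{"offset": [-0.513,0.188,0.03],"dr": [0,0,-15.6]},{"offset": [-0.55,0.202,0.045],"dr": [0,0,-15.6]},{"offset": [-0.575,0.212,0.06],"dr": [0,0,-15.6]},{"offset": [-0.5855,0.2155,0.0686],"dr": [0,0,-15.6]},{"offset": [-0.5855,0.2155,0.0686],"dr": [0,0,-15.6]},{"offset": [-0.5855,0.2155,0.0686],"dr": [0,0,-15.6]}]' --gripper -0.65

```text
time_s: 17.3
position: [0.6746, -0.1962, 0.0993]
tcp_rot: [[-0.269, 0.963, -0.005], [0.963, 0.269, 0.003], [0.005, -0.004, -1.0]]
force: [0.8, 0.5, 0.1]
opening: 0.831
grasp_force: 0.0
```

```bash
python3 - <<'E'
from h import *
print(bot.read_state()["position"],bot.read_state()["opening"],mv([.6744,-.1986,-.018],105.6))
E
```

```text
[ 0.67463868 -0.19623117  0.09933633] 0.8310045031523455 [[-0.0028, -0.0004, 0.1173], [-0.23, -0.26, 0.0]]
```

Request:
servo_tool --targets '[{"offset": [-0.001,0,0.02],"dr": [0,0,0]},{"offset": [-0.001,0,0.04],"dr": [0,0,0]},{"offset": [-0.001,0,0.06],"dr": [0,0,0]},{"offset": [-0.001,0,0.08],"dr": [0,0,0]},{"offset": [-0.001,0,0.1],"dr": [0,0,0]},{"offset": [-0.001,0,0.112],"dr": [0,0,0]},{"offset": [-0.001,0,0.117],"dr": [0,0,0]},{"offset": [-0.001,0,0.117],"dr": [0,0,0]}]'

```text
time_s: 17.97
position: [0.6761, -0.1965, -0.0157]
tcp_rot: [[-0.271, 0.963, -0.002], [0.963, 0.271, 0.001], [0.002, -0.002, -1.0]]
force: [0.2, -0.3, 0.9]
opening: 0.824
grasp_force: 0.0
```

Request:
servo_tool --targets '[{"offset": [0,0,0],"dr": [0,0,0]},{"offset": [0,0,0],"dr": [0,0,0]},{"offset": [0,0,0],"dr": [0,0,0]},{"offset": [0,0,0],"dr": [0,0,0]},{"offset": [0,0,0],"dr": [0,0,0]},{"offset": [0,0,0],"dr": [0,0,0]},{"offset": [0,0,0],"dr": [0,0,0]},{"offset": [0,0,0],"dr": [0,0,0]},{"offset": [0,0,-0.005],"dr": [0,0,0]},{"offset": [0,0,-0.02],"dr": [0,0,0]},{"offset": [0,0,-0.045],"dr": [0,0,0]},{"offset": [0,0,-0.075],"dr": [0,0,0]},{"offset": [0,0,-0.105],"dr": [0,0,0]},{"offset": [0,0,-0.125],"dr": [0,0,0]},{"offset": [0,0,-0.13],"dr": [0,0,0]},{"offset": [0,0,-0.13],"dr": [0,0,0]}]' --gripper 1

```text
time_s: 19.3
position: [0.6786, -0.199, 0.118]
tcp_rot: [[-0.27, 0.963, 0.005], [0.963, 0.27, -0.002], [-0.003, 0.004, -1.0]]
force: [0.3, 0.4, -1.2]
opening: 0.576
grasp_force: 30.0
```

```bash
python3 - <<'E'
from h import *
s=bot.read_state();print(s["opening"]*87,s["grasp_force"],s["force"],mv([.642,.003,.105],105.3))
E
```

```text
50.0805619521422 29.999718675389886 [ 0.34362254  0.42352485 -1.23549462] [[0.2044, 0.0192, 0.0123], [0.25, 0.2, 0.36]]
```

Request:
servo_tool --targets '[{"offset": [0.015,0.002,0],"dr": [0,0,0]},{"offset": [0.04,0.004,0],"dr": [0,0,0]},{"offset": [0.07,0.007,0],"dr": [0,0,0]},{"offset": [0.1,0.01,0],"dr": [0,0,0]},{"offset": [0.13,0.013,0],"dr": [0,0,0]},{"offset": [0.16,0.016,0],"dr": [0,0,0]},{"offset": [0.185,0.018,0],"dr": [0,0,0]},{"offset": [0.204,0.02,0],"dr": [0,0,0]},{"offset": [0.204,0.02,0],"dr": [0,0,0]},{"offset": [0.204,0.02,0],"dr": [0,0,0]},{"offset": [0.204,0.02,0],"dr": [0,0,0]}]'

```text
time_s: 20.22
position: [0.6401, 0.0037, 0.1135]
tcp_rot: [[-0.27, 0.963, -0.003], [0.963, 0.27, 0.0], [0.001, -0.002, -1.0]]
force: [0.6, 0.0, -1.7]
opening: 0.578
grasp_force: 30.0
```

```bash
python3 - <<'E'
from h import *
print(mv([.642,.003,-.008],105.3))
E
```

```text
[[-0.0013, 0.002, 0.1215], [-0.14, -0.05, 0.39]]
```

Request:
servo_tool --targets '[{"offset": [-0.001,0.002,0.015],"dr": [0,0,0]},{"offset": [-0.001,0.002,0.035],"dr": [0,0,0]},{"offset": [-0.001,0.002,0.055],"dr": [0,0,0]},{"offset": [-0.001,0.002,0.075],"dr": [0,0,0]},{"offset": [-0.001,0.002,0.095],"dr": [0,0,0]},{"offset": [-0.001,0.002,0.11],"dr": [0,0,0]},{"offset": [-0.001,0.002,0.117],"dr": [0,0,0]},{"offset": [-0.001,0.002,0.121],"dr": [0,0,0]},{"offset": [-0.001,0.002,0.121],"dr": [0,0,0]},{"offset": [-0.001,0.002,0.121],"dr": [0,0,0]}]'

```text
time_s: 21.05
position: [0.644, 0.002, -0.0056]
tcp_rot: [[-0.269, 0.963, 0.001], [0.963, 0.269, -0.0], [-0.001, 0.001, -1.0]]
force: [0.5, -0.2, -0.6]
opening: 0.578
grasp_force: 30.0
```

Request:
servo_tool --targets '[{"offset": [0,0,0],"dr": [0,0,0]},{"offset": [0,0,0],"dr": [0,0,0]},{"offset": [0,0,0],"dr": [0,0,0]},{"offset": [0,0,0],"dr": [0,0,0]},{"offset": [0,0,-0.01],"dr": [0,0,0]},{"offset": [0,0,-0.03],"dr": [0,0,0]},{"offset": [0,0,-0.06],"dr": [0,0,0]},{"offset": [0,0,-0.09],"dr": [0,0,0]},{"offset": [0,0,-0.12],"dr": [0,0,0]},{"offset": [0,0,-0.125],"dr": [0,0,0]},{"offset": [0,0,-0.125],"dr": [0,0,0]},{"offset": [0,0,-0.125],"dr": [0,0,0]}]' --gripper -0.35

```text
time_s: 22.05
position: [0.6429, 0.0031, 0.1193]
tcp_rot: [[-0.27, 0.963, 0.0], [0.963, 0.27, -0.0], [-0.0, 0.0, -1.0]]
force: [0.3, -0.1, -0.3]
opening: 0.672
grasp_force: 0.0
```

```bash
python3 - <<'E'
from h import *
T=viewer.capture("top");jars(T);print(bot.read_state()["position"],mv([.5973,-.2552,.118],105.3))
E
```

```text
white [368.1, 230.0] [8, 22, 156] [ 0.546  -0.1356]
[0.6421492  0.00316382 0.11810007] [[-0.2367, -0.1129, 0.0001], [-0.11, -0.05, 0.35]]
```

Request:
servo_tool --targets '[{"offset": [0.03,-0.01,0],"dr": [0,0,0]},{"offset": [0.07,-0.03,0],"dr": [0,0,0]},{"offset": [0.11,-0.05,0],"dr": [0,0,0]},{"offset": [0.15,-0.07,0],"dr": [0,0,0]},{"offset": [0.18,-0.09,0],"dr": [0,0,0]},{"offset": [0.2,-0.1,0],"dr": [0,0,0]},{"offset": [0.2,-0.1,0],"dr": [0,0,0]}]' --gripper -0.65

```text
time_s: 22.68
position: [0.4852, 0.1715, 0.1168]
tcp_rot: [[-0.274, 0.962, -0.011], [0.962, 0.274, 0.0], [0.003, -0.01, -1.0]]
force: [-0.6, -0.6, -0.1]
opening: 0.826
grasp_force: 0.0
```

```bash
python3 - <<'E'
from h import *
T=viewer.capture("top");jars(T);print(blobs(T,(10,0,195),(40,43,255),(220,140,370,280),100));print(bot.read_state()["position"],mv([.5973,-.2552,.10],105.3))
E
```

```text
black [422.8, 205.7] [19, 19, 282] [ 0.5977 -0.2557]
black [427.4, 293.6] [20, 19, 212] [ 0.4069 -0.2593]
[([304.0, 186.4], [74, 37, 21, 20, 323]), ([224.9, 197.7], [0, 40, 13, 33, 296])]
[0.48877698 0.17006462 0.1172445 ] [[-0.4387, -0.0118, 0.0168], [-0.35, -0.06, 0.57]]
```

Request:
servo_tool --targets '[{"offset": [-0.02,-0.001,0],"dr": [0,0,0]},{"offset": [-0.06,-0.002,0],"dr": [0,0,0]},{"offset": [-0.1,-0.003,0],"dr": [0,0,0]},{"offset": [-0.14,-0.004,0],"dr": [0,0,0]},{"offset": [-0.18,-0.005,0],"dr": [0,0,0]},{"offset": [-0.22,-0.006,0],"dr": [0,0,0]},{"offset": [-0.26,-0.007,0],"dr": [0,0,0]},{"offset": [-0.3,-0.008,0],"dr": [0,0,0]},{"offset": [-0.34,-0.009,0],"dr": [0,0,0]},{"offset": [-0.375,-0.01,0.005],"dr": [0,0,0]},{"offset": [-0.41,-0.011,0.01],"dr": [0,0,0]},{"offset": [-0.43,-0.012,0.015],"dr": [0,0,0]},{"offset": [-0.439,-0.012,0.017],"dr": [0,0,0]},{"offset": [-0.439,-0.012,0.017],"dr": [0,0,0]},{"offset": [-0.439,-0.012,0.017],"dr": [0,0,0]},{"offset": [-0.439,-0.012,0.017],"dr": [0,0,0]}]'

```text
time_s: 24.07
position: [0.5992, -0.2558, 0.1015]
tcp_rot: [[-0.27, 0.963, -0.002], [0.963, 0.27, 0.002], [0.002, -0.001, -1.0]]
force: [0.3, 0.7, 0.5]
opening: 0.823
grasp_force: 0.0
```

```bash
python3 - <<'E'
from h import *
print(bot.read_state()["position"],mv([.5977,-.2557,-.018],105.3))
E
```

```text
[ 0.59916919 -0.25575217  0.10149435] [[0.0002, -0.0013, 0.1195], [-0.07, -0.12, 0.39]]
```

Request:
servo_tool --targets '[{"offset": [0,-0.001,0.02],"dr": [0,0,0]},{"offset": [0,-0.001,0.04],"dr": [0,0,0]},{"offset": [0,-0.001,0.06],"dr": [0,0,0]},{"offset": [0,-0.001,0.08],"dr": [0,0,0]},{"offset": [0,-0.001,0.1],"dr": [0,0,0]},{"offset": [0,-0.001,0.112],"dr": [0,0,0]},{"offset": [0,-0.001,0.119],"dr": [0,0,0]},{"offset": [0,-0.001,0.119],"dr": [0,0,0]}]'

```text
time_s: 24.73
position: [0.5981, -0.256, -0.0182]
tcp_rot: [[-0.271, 0.963, -0.002], [0.963, 0.271, 0.002], [0.002, -0.002, -1.0]]
force: [0.8, 0.2, 1.3]
opening: 0.824
grasp_force: 0.0
```

Request:
servo_tool --targets '[{"offset": [0,0,0],"dr": [0,0,0]},{"offset": [0,0,0],"dr": [0,0,0]},{"offset": [0,0,0],"dr": [0,0,0]},{"offset": [0,0,0],"dr": [0,0,0]},{"offset": [0,0,0],"dr": [0,0,0]},{"offset": [0,0,0],"dr": [0,0,0]},{"offset": [0,0,0],"dr": [0,0,0]},{"offset": [0,0,0],"dr": [0,0,0]},{"offset": [0,0,-0.005],"dr": [0,0,0]},{"offset": [0,0,-0.02],"dr": [0,0,0]},{"offset": [0,0,-0.045],"dr": [0,0,0]},{"offset": [0,0,-0.075],"dr": [0,0,0]},{"offset": [0,0,-0.105],"dr": [0,0,0]},{"offset": [0,0,-0.125],"dr": [0,0,0]},{"offset": [0,0,-0.13],"dr": [0,0,0]},{"offset": [0,0,-0.13],"dr": [0,0,0]},{"offset": [0,0,-0.13],"dr": [0,0,0]}]' --gripper 1

```text
time_s: 26.15
position: [0.598, -0.2571, 0.1119]
tcp_rot: [[-0.27, 0.963, -0.002], [0.963, 0.27, 0.001], [0.002, -0.001, -1.0]]
force: [1.0, -1.1, -2.0]
opening: 0.58
grasp_force: 30.0
```

Request:
servo_tool --targets '[{"offset": [0.015,0.005,0],"dr": [0,0,0]},{"offset": [0.04,0.014,0],"dr": [0,0,0]},{"offset": [0.07,0.024,0],"dr": [0,0,0]},{"offset": [0.1,0.034,0],"dr": [0,0,0]},{"offset": [0.13,0.044,0],"dr": [0,0,0]},{"offset": [0.16,0.054,0],"dr": [0,0,0]},{"offset": [0.19,0.064,0],"dr": [0,0,0]},{"offset": [0.22,0.074,0],"dr": [0,0,0]},{"offset": [0.25,0.084,0],"dr": [0,0,0]},{"offset": [0.28,0.095,0],"dr": [0,0,0]},{"offset": [0.31,0.105,0],"dr": [0,0,0]},{"offset": [0.331,0.112,0],"dr": [0,0,0]},{"offset": [0.331,0.112,0],"dr": [0,0,0]},{"offset": [0.331,0.112,0],"dr": [0,0,0]},{"offset": [0.331,0.112,0],"dr": [0,0,0]},{"offset": [0.331,0.112,0],"dr": [0,0,0]}]'

```text
time_s: 27.48
position: [0.6168, 0.0905, 0.112]
tcp_rot: [[-0.269, 0.963, -0.002], [0.963, 0.269, -0.0], [0.0, -0.002, -1.0]]
force: [-0.3, -0.5, -1.1]
opening: 0.577
grasp_force: 30.0
```

```bash
python3 - <<'E'
from h import *
print(bot.read_state()["position"],mv([.6168,.0936,-.008],105.3))
E
```

```text
[0.61677348 0.09052277 0.11200876] [[0.0029, 0.0011, 0.12], [-0.11, -0.02, 0.3]]
```

Request:
servo_tool --targets '[{"offset": [0.001,0.001,0.015],"dr": [0,0,0]},{"offset": [0.002,0.001,0.035],"dr": [0,0,0]},{"offset": [0.002,0.001,0.055],"dr": [0,0,0]},{"offset": [0.002,0.001,0.075],"dr": [0,0,0]},{"offset": [0.002,0.001,0.095],"dr": [0,0,0]},{"offset": [0.002,0.001,0.11],"dr": [0,0,0]},{"offset": [0.002,0.001,0.117],"dr": [0,0,0]},{"offset": [0.002,0.001,0.12],"dr": [0,0,0]},{"offset": [0.002,0.001,0.121],"dr": [0,0,0]},{"offset": [0.002,0.001,0.121],"dr": [0,0,0]}]'

```text
time_s: 28.32
position: [0.6186, 0.0927, -0.0075]
tcp_rot: [[-0.269, 0.963, 0.001], [0.963, 0.269, -0.0], [-0.0, 0.001, -1.0]]
force: [-0.2, 0.8, -0.9]
opening: 0.581
grasp_force: 30.0
```

Request:
servo_tool --targets '[{"offset": [0,0,0],"dr": [0,0,0]},{"offset": [0,0,0],"dr": [0,0,0]},{"offset": [0,0,0],"dr": [0,0,0]},{"offset": [0,0,0],"dr": [0,0,0]},{"offset": [0,0,-0.01],"dr": [0,0,0]},{"offset": [0,0,-0.03],"dr": [0,0,0]},{"offset": [0,0,-0.06],"dr": [0,0,0]},{"offset": [0,0,-0.09],"dr": [0,0,0]},{"offset": [0,0,-0.12],"dr": [0,0,0]},{"offset": [0.02,-0.02,-0.125],"dr": [0,0,0]},{"offset": [0.045,-0.045,-0.125],"dr": [0,0,0]},{"offset": [0.07,-0.07,-0.125],"dr": [0,0,0]},{"offset": [0.1,-0.095,-0.125],"dr": [0,0,0]},{"offset": [0.11,-0.1,-0.125],"dr": [0,0,0]},{"offset": [0.11,-0.1,-0.125],"dr": [0,0,0]},{"offset": [0.11,-0.1,-0.125],"dr": [0,0,0]}]' --gripper -0.35

```text
time_s: 29.65
position: [0.4928, 0.1729, 0.1179]
tcp_rot: [[-0.271, 0.962, 0.003], [0.962, 0.271, -0.0], [-0.001, 0.003, -1.0]]
force: [0.6, 0.3, -0.1]
opening: 0.675
grasp_force: 0.0
```

```bash
python3 - <<'E'
from h import *
T=viewer.capture("top");jars(T);print(blobs(T,(10,0,195),(40,43,255),(220,140,370,280),100));print(blobs(T,(0,0,0),(180,140,75),(220,140,370,280),100))
print(bot.read_state()["position"],mv([.4073,-.2578,.10],105.3))
E
```

```text
black [427.4, 293.3] [19, 19, 213] [ 0.4075 -0.2593]
[([304.0, 186.4], [74, 37, 21, 20, 321]), ([225.0, 197.5], [0, 42, 13, 29, 269]), ([343.7, 270.4], [100, 117, 50, 23, 662])]
[([272.0, 175.2], [14, 18, 88, 52, 662]), ([264.3, 200.5], [33, 49, 24, 25, 418]), ([225.5, 264.7], [0, 91, 15, 49, 353])]
[0.49385076 0.17241892 0.11783593] [[-0.3908, -0.1997, 0.0175], [0.18, 0.05, 0.38]]
```

Request:
servo_tool --targets '[{"offset": [-0.02,-0.01,0],"dr": [0,0,0]},{"offset": [-0.055,-0.028,0],"dr": [0,0,0]},{"offset": [-0.09,-0.046,0],"dr": [0,0,0]},{"offset": [-0.125,-0.064,0],"dr": [0,0,0]},{"offset": [-0.16,-0.082,0],"dr": [0,0,0]},{"offset": [-0.195,-0.1,0],"dr": [0,0,0]},{"offset": [-0.23,-0.118,0],"dr": [0,0,0]},{"offset": [-0.265,-0.136,0],"dr": [0,0,0]},{"offset": [-0.3,-0.154,0],"dr": [0,0,0]},{"offset": [-0.335,-0.172,0.005],"dr": [0,0,0]},{"offset": [-0.365,-0.187,0.01],"dr": [0,0,0]},{"offset": [-0.385,-0.197,0.015],"dr": [0,0,0]},{"offset": [-0.391,-0.2,0.0175],"dr": [0,0,0]},{"offset": [-0.391,-0.2,0.0175],"dr": [0,0,0]},{"offset": [-0.391,-0.2,0.0175],"dr": [0,0,0]},{"offset": [-0.391,-0.2,0.0175],"dr": [0,0,0]}]' --gripper -0.65

```text
time_s: 31.03
position: [0.4048, -0.257, 0.0995]
tcp_rot: [[-0.27, 0.963, -0.0], [0.963, 0.27, 0.001], [0.001, -0.0, -1.0]]
force: [0.5, -0.5, -0.9]
opening: 0.827
grasp_force: 0.0
```

```bash
python3 - <<'E'
from h import *
print(bot.read_state()["position"],mv([.4073,-.2582,-.018],105.3))
E
```

```text
[ 0.40484602 -0.25704232  0.09948886] [[-0.0019, 0.0021, 0.1175], [-0.01, -0.05, 0.38]]
```

Request:
servo_tool --targets '[{"offset": [-0.001,0.002,0.02],"dr": [0,0,0]},{"offset": [-0.001,0.002,0.04],"dr": [0,0,0]},{"offset": [-0.001,0.002,0.06],"dr": [0,0,0]},{"offset": [-0.001,0.002,0.08],"dr": [0,0,0]},{"offset": [-0.001,0.002,0.1],"dr": [0,0,0]},{"offset": [-0.001,0.002,0.112],"dr": [0,0,0]},{"offset": [-0.001,0.002,0.117],"dr": [0,0,0]},{"offset": [-0.001,0.002,0.117],"dr": [0,0,0]}]'

```text
time_s: 31.7
position: [0.407, -0.2568, -0.0182]
tcp_rot: [[-0.272, 0.962, -0.002], [0.962, 0.272, 0.002], [0.002, -0.001, -1.0]]
force: [-0.2, -0.1, 0.3]
opening: 0.823
grasp_force: 0.0
```

Request:
servo_tool --targets '[{"offset": [0,0,0],"dr": [0,0,0]},{"offset": [0,0,0],"dr": [0,0,0]},{"offset": [0,0,0],"dr": [0,0,0]},{"offset": [0,0,0],"dr": [0,0,0]},{"offset": [0,0,0],"dr": [0,0,0]},{"offset": [0,0,0],"dr": [0,0,0]},{"offset": [0,0,0],"dr": [0,0,0]},{"offset": [0,0,0],"dr": [0,0,0]},{"offset": [0,0,-0.005],"dr": [0,0,0]},{"offset": [0,0,-0.02],"dr": [0,0,0]},{"offset": [0,0,-0.045],"dr": [0,0,0]},{"offset": [0,0,-0.075],"dr": [0,0,0]},{"offset": [0,0,-0.105],"dr": [0,0,0]},{"offset": [0,0,-0.125],"dr": [0,0,0]},{"offset": [0,0,-0.13],"dr": [0,0,0]},{"offset": [0,0,-0.13],"dr": [0,0,0]},{"offset": [0,0,-0.13],"dr": [0,0,0]}]' --gripper 1

```text
time_s: 33.12
position: [0.4064, -0.258, 0.1119]
tcp_rot: [[-0.27, 0.963, -0.001], [0.963, 0.27, 0.001], [0.001, -0.001, -1.0]]
force: [-0.1, 0.7, -1.4]
opening: 0.578
grasp_force: 30.0
```

Request:
servo_tool --targets '[{"offset": [0.008,0.009,0],"dr": [0,0,0]},{"offset": [0.024,0.027,0],"dr": [0,0,0]},{"offset": [0.044,0.05,0],"dr": [0,0,0]},{"offset": [0.066,0.075,0],"dr": [0,0,0]},{"offset": [0.088,0.1,0],"dr": [0,0,0]},{"offset": [0.11,0.124,0],"dr": [0,0,0]},{"offset": [0.132,0.149,0],"dr": [0,0,0]},{"offset": [0.154,0.174,0],"dr": [0,0,0]},{"offset": [0.174,0.197,0],"dr": [0,0,0]},{"offset": [0.188,0.2126,0],"dr": [0,0,0]},{"offset": [0.188,0.2126,0],"dr": [0,0,0]},{"offset": [0.188,0.2126,0],"dr": [0,0,0]},{"offset": [0.188,0.2126,0],"dr": [0,0,0]},{"offset": [0.188,0.2126,0],"dr": [0,0,0]}]'

```text
time_s: 34.28
position: [0.5596, -0.0209, 0.1113]
tcp_rot: [[-0.269, 0.963, -0.003], [0.963, 0.269, 0.0], [0.001, -0.003, -1.0]]
force: [0.3, -0.7, -0.9]
opening: 0.575
grasp_force: 30.0
```

```bash
python3 - <<'E'
from h import *
print(bot.read_state()["position"],mv([.5612,-.0196,-.008],105.3))
E
```

```text
[ 0.5596156  -0.02087547  0.11132307] [[0.0007, 0.0022, 0.1193], [-0.16, -0.06, 0.28]]
```

Request:
servo_tool --targets '[{"offset": [0.001,0.002,0.015],"dr": [0,0,0]},{"offset": [0.001,0.002,0.035],"dr": [0,0,0]},{"offset": [0.001,0.002,0.055],"dr": [0,0,0]},{"offset": [0.001,0.002,0.075],"dr": [0,0,0]},{"offset": [0.001,0.002,0.095],"dr": [0,0,0]},{"offset": [0.001,0.002,0.11],"dr": [0,0,0]},{"offset": [0.001,0.002,0.117],"dr": [0,0,0]},{"offset": [0.001,0.002,0.12],"dr": [0,0,0]},{"offset": [0.001,0.002,0.1205],"dr": [0,0,0]},{"offset": [0.001,0.002,0.1205],"dr": [0,0,0]}]'

```text
time_s: 35.12
position: [0.5632, -0.0192, -0.0075]
tcp_rot: [[-0.269, 0.963, 0.001], [0.963, 0.269, -0.0], [-0.001, 0.001, -1.0]]
force: [-0.7, -0.1, -0.6]
opening: 0.58
grasp_force: 30.0
```

Request:
servo_tool --targets '[{"offset": [0,0,0],"dr": [0,0,0]},{"offset": [0,0,0],"dr": [0,0,0]},{"offset": [0,0,0],"dr": [0,0,0]},{"offset": [0,0,0],"dr": [0,0,0]},{"offset": [0,0,-0.01],"dr": [0,0,0]},{"offset": [0,0,-0.03],"dr": [0,0,0]},{"offset": [0,0,-0.06],"dr": [0,0,0]},{"offset": [0,0,-0.09],"dr": [0,0,0]},{"offset": [0,0,-0.12],"dr": [0,0,0]},{"offset": [0.02,-0.002,-0.125],"dr": [0,0,0]},{"offset": [0.055,-0.004,-0.125],"dr": [0,0,0]},{"offset": [0.09,-0.007,-0.125],"dr": [0,0,0]},{"offset": [0.125,-0.01,-0.125],"dr": [0,0,0]},{"offset": [0.16,-0.012,-0.125],"dr": [0,0,0]},{"offset": [0.195,-0.015,-0.125],"dr": [0,0,0]},{"offset": [0.225,-0.016,-0.125],"dr": [0,0,0]},{"offset": [0.225,-0.016,-0.125],"dr": [0,0,0]},{"offset": [0.225,-0.016,-0.125],"dr": [0,0,0]}]' --gripper -0.35

```text
time_s: 36.62
position: [0.4859, 0.1952, 0.1178]
tcp_rot: [[-0.273, 0.962, 0.001], [0.962, 0.273, -0.0], [-0.0, 0.001, -1.0]]
force: [0.2, -0.6, 0.4]
opening: 0.675
grasp_force: 0.0
```

```bash
python3 - <<'E'
from h import *
T=viewer.capture("top");jars(T)
print("w",blobs(T,(0,0,150),(40,46,255),(440,250,510,310),20,3000))
print(blobs(T,(0,0,0),(180,140,75),(240,140,345,260),100))
print(bot.read_state()["position"],mv([.4435,-.3544,.10],105.3))
cv2.imwrite("pics/a4.png",T["color"][120:340,60:540,::-1])
E
```

```text
w []
[([278.7, 172.1], [0, 17, 82, 30, 601]), ([264.4, 200.5], [13, 49, 25, 25, 424]), ([315.2, 223.9], [64, 73, 23, 24, 379])]
[0.48668176 0.19418706 0.11766641] [[-0.5162, -0.1906, 0.0177], [0.06, 0.03, 0.46]]
```

View pics/a4.png

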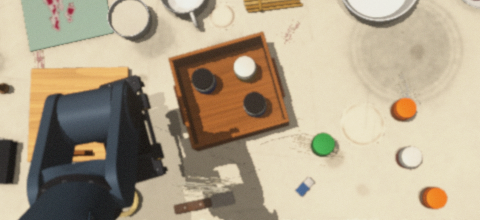

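The top view shows three jars upright in the caddy. The last white-lidded jar is still at about (470,277).

Request:
servo_tool --targets '[{"offset": [-0.02,-0.007,0],"dr": [0,0,0]},{"offset": [-0.055,-0.02,0],"dr": [0,0,0]},{"offset": [-0.093,-0.034,0],"dr": [0,0,0]},{"offset": [-0.13,-0.048,0],"dr": [0,0,0]},{"offset": [-0.168,-0.062,0],"dr": [0,0,0]},{"offset": [-0.206,-0.076,0],"dr": [0,0,0]},{"offset": [-0.244,-0.09,0],"dr": [0,0,0]},{"offset": [-0.282,-0.104,0],"dr": [0,0,0]},{"offset": [-0.32,-0.118,0],"dr": [0,0,0]},{"offset": [-0.358,-0.132,0],"dr": [0,0,0]},{"offset": [-0.396,-0.146,0],"dr": [0,0,0]},{"offset": [-0.434,-0.16,0],"dr": [0,0,0]},{"offset": [-0.47,-0.174,0.005],"dr": [0,0,0]},{"offset": [-0.5,-0.185,0.012],"dr": [0,0,0]},{"offset": [-0.515,-0.19,0.0177],"dr": [0,0,0]},{"offset": [-0.515,-0.19,0.0177],"dr": [0,0,0]},{"offset": [-0.515,-0.19,0.0177],"dr": [0,0,0]},{"offset": [-0.515,-0.19,0.0177],"dr": [0,0,0]},{"offset": [-0.515,-0.19,0.0177],"dr": [0,0,0]}]' --gripper -0.65

```text
time_s: 38.25
position: [0.4424, -0.3514, 0.0994]
tcp_rot: [[-0.271, 0.963, -0.001], [0.963, 0.271, 0.001], [0.002, -0.0, -1.0]]
force: [-0.3, -0.1, 0.8]
opening: 0.824
grasp_force: 0.0
```

```bash
python3 - <<'E'
from h import *
print(bot.read_state()["position"],mv([.4435,-.354,-.018],105.3))
E
```

```text
[ 0.44238895 -0.35139207  0.09941356] [[-0.003, 0.0004, 0.1174], [-0.02, -0.09, 0.43]]
```

Request:
servo_tool --targets '[{"offset": [-0.001,0,0.02],"dr": [0,0,0]},{"offset": [-0.001,0,0.04],"dr": [0,0,0]},{"offset": [-0.001,0,0.06],"dr": [0,0,0]},{"offset": [-0.001,0,0.08],"dr": [0,0,0]},{"offset": [-0.001,0,0.1],"dr": [0,0,0]},{"offset": [-0.001,0,0.112],"dr": [0,0,0]},{"offset": [-0.001,0,0.117],"dr": [0,0,0]},{"offset": [-0.001,0,0.117],"dr": [0,0,0]}]'

```text
time_s: 38.92
position: [0.4427, -0.3529, -0.0184]
tcp_rot: [[-0.271, 0.963, -0.001], [0.963, 0.271, 0.002], [0.002, -0.001, -1.0]]
force: [-0.0, -0.2, -0.4]
opening: 0.828
grasp_force: 0.0
```

Request:
servo_tool --targets '[{"offset": [0,0,0],"dr": [0,0,0]},{"offset": [0,0,0],"dr": [0,0,0]},{"offset": [0,0,0],"dr": [0,0,0]},{"offset": [0,0,0],"dr": [0,0,0]},{"offset": [0,0,0],"dr": [0,0,0]},{"offset": [0,0,0],"dr": [0,0,0]},{"offset": [0,0,0],"dr": [0,0,0]},{"offset": [0,0,0],"dr": [0,0,0]},{"offset": [0,0,-0.005],"dr": [0,0,0]},{"offset": [0,0,-0.02],"dr": [0,0,0]},{"offset": [0,0,-0.045],"dr": [0,0,0]},{"offset": [0,0,-0.075],"dr": [0,0,0]},{"offset": [0,0,-0.105],"dr": [0,0,0]},{"offset": [0,0,-0.125],"dr": [0,0,0]},{"offset": [0,0,-0.13],"dr": [0,0,0]},{"offset": [0,0,-0.13],"dr": [0,0,0]},{"offset": [0,0,-0.13],"dr": [0,0,0]}]' --gripper 1

```text
time_s: 40.33
position: [0.4422, -0.3537, 0.1115]
tcp_rot: [[-0.27, 0.963, -0.001], [0.963, 0.27, 0.001], [0.002, -0.001, -1.0]]
force: [0.0, -0.2, -2.3]
opening: 0.549
grasp_force: 30.0
```

Request:
servo_tool --targets '[{"offset": [0.015,0.008,0],"dr": [0,0,0]},{"offset": [0.04,0.021,0],"dr": [0,0,0]},{"offset": [0.07,0.037,0],"dr": [0,0,0]},{"offset": [0.1,0.053,0],"dr": [0,0,0]},{"offset": [0.13,0.069,0],"dr": [0,0,0]},{"offset": [0.16,0.085,0],"dr": [0,0,0]},{"offset": [0.19,0.1,0],"dr": [0,0,0]},{"offset": [0.22,0.116,0],"dr": [0,0,0]},{"offset": [0.25,0.132,0],"dr": [0,0,0]},{"offset": [0.28,0.148,0],"dr": [0,0,0]},{"offset": [0.31,0.164,0],"dr": [0,0,0]},{"offset": [0.34,0.18,0],"dr": [0,0,0]},{"offset": [0.365,0.194,0],"dr": [0,0,0]},{"offset": [0.384,0.2035,0],"dr": [0,0,0]},{"offset": [0.384,0.2035,0],"dr": [0,0,0]},{"offset": [0.384,0.2035,0],"dr": [0,0,0]},{"offset": [0.384,0.2035,0],"dr": [0,0,0]},{"offset": [0.384,0.2035,0],"dr": [0,0,0]}]'

```text
time_s: 41.83
position: [0.5342, 0.0696, 0.1115]
tcp_rot: [[-0.269, 0.963, -0.002], [0.963, 0.269, -0.0], [0.0, -0.002, -1.0]]
force: [-0.7, -0.1, -0.4]
opening: 0.54
grasp_force: 30.0
```

```bash
python3 - <<'E'
from h import *
print(bot.read_state()["position"],mv([.536,.071,-.008],105.3))
E
```

```text
[0.53421016 0.06960191 0.11145433] [[0.0008, 0.0023, 0.1195], [-0.12, -0.03, 0.29]]
```

Request:
servo_tool --targets '[{"offset": [0.001,0.002,0.015],"dr": [0,0,0]},{"offset": [0.001,0.002,0.035],"dr": [0,0,0]},{"offset": [0.001,0.002,0.055],"dr": [0,0,0]},{"offset": [0.001,0.002,0.075],"dr": [0,0,0]},{"offset": [0.001,0.002,0.095],"dr": [0,0,0]},{"offset": [0.001,0.002,0.11],"dr": [0,0,0]},{"offset": [0.001,0.002,0.117],"dr": [0,0,0]},{"offset": [0.001,0.002,0.12],"dr": [0,0,0]},{"offset": [0.001,0.002,0.1205],"dr": [0,0,0]},{"offset": [0.001,0.002,0.1205],"dr": [0,0,0]}]'

```text
time_s: 42.67
position: [0.5375, 0.0713, -0.0077]
tcp_rot: [[-0.269, 0.963, 0.001], [0.963, 0.269, -0.0], [-0.0, 0.001, -1.0]]
force: [-0.1, -0.0, -0.8]
opening: 0.55
grasp_force: 30.0
```

Request:
servo_tool --targets '[{"offset": [0,0,0],"dr": [0,0,0]},{"offset": [0,0,0],"dr": [0,0,0]},{"offset": [0,0,0],"dr": [0,0,0]},{"offset": [0,0,0],"dr": [0,0,0]},{"offset": [0,0,-0.01],"dr": [0,0,0]},{"offset": [0,0,-0.03],"dr": [0,0,0]},{"offset": [0,0,-0.06],"dr": [0,0,0]},{"offset": [0,0,-0.1],"dr": [0,0,0]},{"offset": [0,0,-0.14],"dr": [0,0,0]},{"offset": [0.03,0.001,-0.165],"dr": [0,0,2]},{"offset": [0.07,0.002,-0.18],"dr": [0,0,4]},{"offset": [0.11,0.004,-0.18],"dr": [0,0,6]},{"offset": [0.15,0.006,-0.18],"dr": [0,0,8]},{"offset": [0.19,0.008,-0.18],"dr": [0,0,10]},{"offset": [0.23,0.01,-0.18],"dr": [0,0,12]},{"offset": [0.27,0.011,-0.18],"dr": [0,0,14]},{"offset": [0.3,0.012,-0.18],"dr": [0,0,15.6]},{"offset": [0.326,0.013,-0.18],"dr": [0,0,15.6]},{"offset": [0.326,0.013,-0.18],"dr": [0,0,15.6]},{"offset": [0.326,0.013,-0.18],"dr": [0,0,15.6]}]' --gripper -0.35

```text
time_s: 44.33
position: [0.4605, 0.3903, 0.1723]
tcp_rot: [[-0.004, 1.0, 0.001], [1.0, 0.004, -0.0], [-0.0, 0.001, -1.0]]
force: [0.3, 0.4, 0.3]
opening: 0.676
grasp_force: 0.0
```

```bash
python3 - <<'E'
from h import *
T=viewer.capture("top");S=viewer.capture("scene")
print(bot.read_state()["position"],mv([.4607,.388,.08],90))
q,a=woodquad(T,(75,170,215,300));print(q,a);L=plane(T,q,.018);print(L.round(4),L.mean(0))
g=cv2.cvtColor(T["color"][130:290,210:370],cv2.COLOR_RGB2HSV);m=cv2.inRange(g,(4,90,40),(22,255,255));k=cv2.convexHull(max(cv2.findContours(m,0,1)[0],key=cv2.contourArea));r=cv2.approxPolyDP(k,8,True).reshape(-1,2)+[210,130];Q=plane(T,r,.084);print(r,Q.round(4),Q.mean(0))
a=T["color"][120:340,60:520];b=cv2.resize(S["color"],(460,345));cv2.imwrite("pics/a5.png",np.vstack([a,b])[:,:,::-1])
E
```

```text
[0.46123726 0.38844394 0.17208018] [[-0.0004, -0.0005, 0.0921], [-0.0, 0.04, 0.06]]
[[188 188]
 [183 279]
 [ 87 281]
 [ 99 180]] 9537.0
[[0.6552 0.2736 0.018 ]
 [0.4463 0.2807 0.018 ]
 [0.4445 0.4988 0.018 ]
 [0.6773 0.4809 0.018 ]] [0.55583207 0.38347942 0.018     ]
[[323 152]
 [348 244]
 [253 268]
 [228 179]] [[ 0.7154 -0.0398  0.084 ]
 [ 0.5131 -0.0911  0.084 ]
 [ 0.4645  0.1118  0.084 ]
 [ 0.6589  0.1675  0.084 ]] [0.58797293 0.03707134 0.084     ]
```

View pics/a5.png

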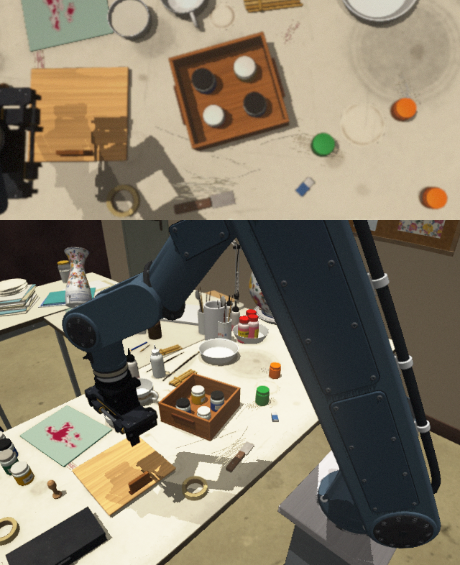

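Request:
servo_tool --targets '[{"offset": [-0.0005,-0.0005,0.02],"dr": [0,0,0]},{"offset": [-0.0005,-0.0005,0.05],"dr": [0,0,0]},{"offset": [-0.0005,-0.0005,0.08],"dr": [0,0,0]},{"offset": [-0.0005,-0.0005,0.11],"dr": [0,0,0]},{"offset": [-0.0005,-0.0005,0.14],"dr": [0,0,0]},{"offset": [-0.0005,-0.0005,0.16],"dr": [0,0,0]},{"offset": [-0.0005,-0.0005,0.175],"dr": [0,0,0]},{"offset": [-0.0005,-0.0005,0.1805],"dr": [0,0,0]},{"offset": [-0.0005,-0.0005,0.1805],"dr": [0,0,0]},{"offset": [-0.0005,-0.0005,0.1805],"dr": [0,0,0]},{"offset": [-0.0005,-0.0005,0.1805],"dr": [0,0,0]}]'

```text
time_s: 45.35
position: [0.4622, 0.3888, -0.0073]
tcp_rot: [[-0.0, 1.0, 0.002], [1.0, 0.0, 0.001], [0.001, 0.002, -1.0]]
force: [0.1, 1.6, 0.7]
opening: 0.673
grasp_force: 0.0
```

Request:
servo_tool --targets '[{"offset": [-0.0005,-0.001,0.0012],"dr": [0,0,0]},{"offset": [-0.0005,-0.001,0.0012],"dr": [0,0,0]},{"offset": [-0.0005,-0.001,0.0012],"dr": [0,0,0]},{"offset": [-0.0005,-0.001,0.0012],"dr": [0,0,0]}]'

```text
time_s: 45.68
position: [0.4601, 0.3884, -0.0094]
tcp_rot: [[-0.001, 1.0, 0.001], [1.0, 0.001, 0.0], [0.0, 0.001, -1.0]]
force: [0.5, 0.4, 0.5]
opening: 0.674
grasp_force: 0.0
```

Request:
servo_tool --targets '[{"offset": [0,0,0],"dr": [0,0,0]},{"offset": [0,0,0],"dr": [0,0,0]},{"offset": [0,0,0],"dr": [0,0,0]},{"offset": [0,0,0],"dr": [0,0,0]},{"offset": [0,0,0],"dr": [0,0,0]},{"offset": [0,0,0],"dr": [0,0,0]},{"offset": [0,0,0],"dr": [0,0,0]},{"offset": [0,0,0],"dr": [0,0,0]},{"offset": [0,0,0],"dr": [0,0,0]},{"offset": [0,0,0],"dr": [0,0,0]},{"offset": [0,0,0],"dr": [0,0,0]},{"offset": [0,0,0],"dr": [0,0,0]}]' --gripper 1

```text
time_s: 46.68
position: [0.46, 0.3883, -0.0099]
tcp_rot: [[-0.001, 1.0, 0.0], [1.0, 0.001, 0.0], [0.0, 0.0, -1.0]]
force: [0.3, -0.5, -1.5]
opening: 0.113
grasp_force: 30.0
```

Request:
servo_tool --targets '[{"offset": [0,0,-0.004],"dr": [0,0,0]},{"offset": [0,0,-0.015],"dr": [0,0,0]},{"offset": [0,0,-0.03],"dr": [0,0,0]},{"offset": [0,0,-0.05],"dr": [0,0,0]},{"offset": [0,0,-0.07],"dr": [0,0,0]},{"offset": [0,0,-0.09],"dr": [0,0,0]},{"offset": [0,0,-0.11],"dr": [0,0,0]},{"offset": [0,0,-0.13],"dr": [0,0,0]},{"offset": [0,0,-0.15],"dr": [0,0,0]},{"offset": [0,0,-0.165],"dr": [0,0,0]},{"offset": [0,0,-0.17],"dr": [0,0,0]},{"offset": [0,0,-0.17],"dr": [0,0,0]}]'

```text
time_s: 47.68
position: [0.4606, 0.3887, 0.1622]
tcp_rot: [[-0.001, 1.0, 0.003], [1.0, 0.001, 0.002], [0.002, 0.003, -1.0]]
force: [0.3, 0.8, -2.2]
opening: 0.109
grasp_force: 30.0
```

Request:
servo_tool --targets '[{"offset": [-0.008,0.001,0],"dr": [0,0,0]},{"offset": [-0.025,0.003,0],"dr": [0,0,-1]},{"offset": [-0.047,0.005,0],"dr": [0,0,-2]},{"offset": [-0.07,0.008,0],"dr": [0,0,-3]},{"offset": [-0.095,0.011,0],"dr": [0,0,-4]},{"offset": [-0.12,0.014,0],"dr": [0,0,-5]},{"offset": [-0.145,0.017,0],"dr": [0,0,-6]},{"offset": [-0.17,0.02,0],"dr": [0,0,-7]},{"offset": [-0.195,0.023,0],"dr": [0,0,-8.5]},{"offset": [-0.22,0.026,0],"dr": [0,0,-10]},{"offset": [-0.245,0.029,0],"dr": [0,0,-11]},{"offset": [-0.27,0.032,0],"dr": [0,0,-12]},{"offset": [-0.295,0.035,0],"dr": [0,0,-13]},{"offset": [-0.32,0.038,0],"dr": [0,0,-14]},{"offset": [-0.342,0.04,0],"dr": [0,0,-15]},{"offset": [-0.36,0.042,0],"dr": [0,0,-15.6]},{"offset": [-0.37,0.043,0],"dr": [0,0,-15.6]},{"offset": [-0.3747,0.0438,0],"dr": [0,0,-15.6]},{"offset": [-0.3747,0.0438,0],"dr": [0,0,-15.6]},{"offset": [-0.3747,0.0438,0],"dr": [0,0,-15.6]}]'

```text
time_s: 49.35
position: [0.5034, 0.0141, 0.1596]
tcp_rot: [[-0.269, 0.963, -0.002], [0.963, 0.269, 0.001], [0.001, -0.001, -1.0]]
force: [-0.3, -0.3, -1.5]
opening: 0.115
grasp_force: 30.0
```

Request:
servo_tool --targets '[{"offset": [0,0,0],"dr": [0,0,0]},{"offset": [0,0,0],"dr": [0,0,0]},{"offset": [0,0,0],"dr": [0,0,0]},{"offset": [0,0,0],"dr": [0,0,0]}]'

```text
time_s: 49.68
position: [0.504, 0.0142, 0.1601]
tcp_rot: [[-0.271, 0.963, -0.0], [0.963, 0.271, 0.0], [0.0, 0.0, -1.0]]
force: [0.6, 0.0, -0.7]
opening: 0.114
grasp_force: 30.0
```

```bash
python3 - <<'E'
from h import *
s=bot.read_state();print(s["position"],s["opening"],s["force"],mv([.5038,.0136,.0638],105.65))
E
```

```text
[0.50395452 0.01424599 0.16011888] 0.11390178659599391 [ 0.59061429  0.00871328 -0.70341464] [[-0.0006, -0.0003, 0.0963], [0.0, -0.01, 0.07]]
```

Aligned with the original grasp pose, so I'm lowering in stages and watching the force.

Request:
servo_tool --targets '[{"offset": [-0.0005,0,0.012],"dr": [0,0,0]},{"offset": [-0.0005,0,0.027],"dr": [0,0,0]},{"offset": [-0.0005,0,0.042],"dr": [0,0,0]},{"offset": [-0.0005,0,0.057],"dr": [0,0,0]},{"offset": [-0.0005,0,0.07],"dr": [0,0,0]},{"offset": [-0.0005,0,0.08],"dr": [0,0,0]},{"offset": [-0.0005,0,0.084],"dr": [0,0,0]},{"offset": [-0.0005,0,0.084],"dr": [0,0,0]},{"offset": [-0.0005,0,0.084],"dr": [0,0,0]}]'

```text
time_s: 50.43
position: [0.5046, 0.0131, 0.0763]
tcp_rot: [[-0.27, 0.963, 0.0], [0.963, 0.27, -0.0], [-0.0, 0.0, -1.0]]
force: [0.0, 0.1, -1.1]
opening: 0.114
grasp_force: 30.0
```

Request:
servo_tool --targets '[{"offset": [0,0,0.002],"dr": [0,0,0]},{"offset": [0,0,0.004],"dr": [0,0,0]},{"offset": [0,0,0.006],"dr": [0,0,0]},{"offset": [0,0,0.006],"dr": [0,0,0]}]'

```text
time_s: 50.77
position: [0.5042, 0.0131, 0.0701]
tcp_rot: [[-0.27, 0.963, 0.0], [0.963, 0.27, -0.0], [-0.0, 0.0, -1.0]]
force: [-0.3, 0.2, -1.9]
opening: 0.115
grasp_force: 30.0
```

Request:
servo_tool --targets '[{"offset": [0,0,0.002],"dr": [0,0,0]},{"offset": [0,0,0.004],"dr": [0,0,0]},{"offset": [0,0,0.0055],"dr": [0,0,0]},{"offset": [0,0,0.0055],"dr": [0,0,0]}]'

```text
time_s: 51.1
position: [0.5041, 0.0131, 0.0643]
tcp_rot: [[-0.27, 0.963, -0.0], [0.963, 0.27, 0.0], [0.0, -0.0, -1.0]]
force: [-0.3, 0.8, -1.1]
opening: 0.113
grasp_force: 30.0
```

Entered cleanly with no contact force. I'll press the last millimetre, release and lift off.

Request:
servo_tool --targets '[{"offset": [0,0,0.0005],"dr": [0,0,0]},{"offset": [0,0,0.001],"dr": [0,0,0]},{"offset": [0,0,0.001],"dr": [0,0,0]}]'

```text
time_s: 51.35
position: [0.5042, 0.0131, 0.0637]
tcp_rot: [[-0.27, 0.963, 0.0], [0.963, 0.27, -0.0], [-0.0, 0.0, -1.0]]
force: [-0.6, -0.1, -0.8]
opening: 0.114
grasp_force: 30.0
```

Request:
servo_tool --targets '[{"offset": [0,0,0],"dr": [0,0,0]},{"offset": [0,0,0],"dr": [0,0,0]},{"offset": [0,0,0],"dr": [0,0,0]},{"offset": [0,0,0],"dr": [0,0,0]},{"offset": [0,0,0],"dr": [0,0,0]},{"offset": [0,0,0],"dr": [0,0,0]},{"offset": [0,0,-0.02],"dr": [0,0,0]},{"offset": [0,0,-0.05],"dr": [0,0,0]},{"offset": [0,0,-0.09],"dr": [0,0,0]},{"offset": [0.04,0,-0.11],"dr": [0,0,0]},{"offset": [0.08,0,-0.11],"dr": [0,0,0]},{"offset": [0.12,0,-0.11],"dr": [0,0,0]},{"offset": [0.16,0,-0.11],"dr": [0,0,0]},{"offset": [0.2,0,-0.11],"dr": [0,0,0]},{"offset": [0.24,-0.01,-0.11],"dr": [0,0,0]},{"offset": [0.28,-0.02,-0.11],"dr": [0,0,0]},{"offset": [0.3,-0.02,-0.11],"dr": [0,0,0]},{"offset": [0.3,-0.02,-0.11],"dr": [0,0,0]},{"offset": [0.3,-0.02,-0.11],"dr": [0,0,0]}]' --gripper -0.2

```text
time_s: 52.93
position: [0.4035, 0.2973, 0.1736]
tcp_rot: [[-0.273, 0.962, 0.0], [0.962, 0.273, -0.0], [-0.001, 0.0, -1.0]]
force: [0.3, -0.5, -0.2]
opening: 0.597
grasp_force: 0.0
```

```bash
python3 - <<'E'
from h import *
T=viewer.capture("top");S=viewer.capture("scene")
for c,b in((T,(210,130,370,290)),(S,(205,190,350,310))):
    q,a=woodquad(c,b);print(q.tolist(),a)
    if c is T:
        L=plane(T,q,.092);print(L.round(4),L.mean(0));qt=q;print(proj(S,L).round(1))
a=cv2.resize(T["color"][120:300,200:400],None,fx=2,fy=2);b=cv2.resize(S["color"][150:330,190:390],None,fx=2,fy=2)
cv2.imwrite("pics/l6.png",np.hstack([a,b])[:,:,::-1])
E
```

```text
[[324, 147], [352, 242], [251, 270], [225, 176]] 10645.5
[[ 0.7241 -0.0423  0.092 ]
 [ 0.5164 -0.0995  0.092 ]
 [ 0.4597  0.1147  0.092 ]
 [ 0.6637  0.1724  0.092 ]] [0.59098051 0.03629937 0.092     ]
[[267.3 208.1]
 [336.9 229.7]
 [292.4 278.9]
 [217.  251.4]]
[[267, 209], [336, 230], [293, 280], [266, 240]] 2975.0
```

View pics/l6.png

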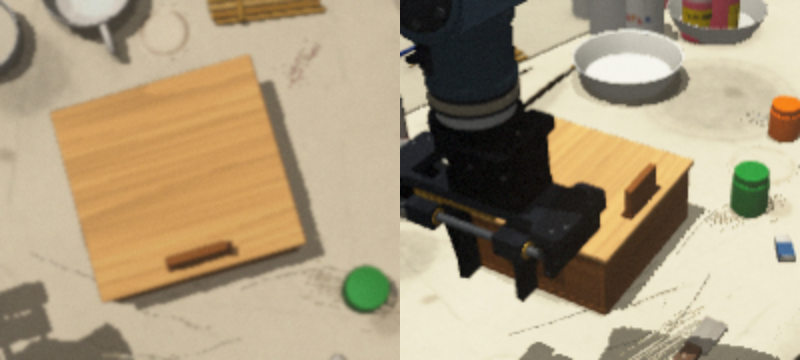

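The lid corners match the original seated corners within 1 px in both views, so the lid is seated. Handing in.

```bash
python3 -c "
from rig import ticket
print(ticket.hand_in())"
```

```text
the job is handed in; nothing more can be done
None
```

I handed the job in after 53 s of robot time: all four jars stand upright in the caddy and the lid is back on, its corners within 1 px of where they started. The hand-in gave no verdict.

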